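# Replace the worn tube fitting: match it from the bins and clamp it up

### The arm

A 7-joint arm with a two-finger parallel gripper is mounted at the origin on the work surface. World frame = base frame: x ahead of the robot, y to its left, z up, the work surface at z = 0. Lengths are in m, angles in rad, forces in N, time in s.
With the tool pointing down it reaches from about 0.4 to 0.75 m from the base axis. Payload 19.5 kg.
Tool frame: the origin (TCP) lies on the centre line of the jaws, within the pads' length; the fingertips stand 17 mm ahead of it and the grasp point (between the pads) lies 2 mm behind it (ctrl.tcp_to_tips is the distance from the TCP to the fingertips, in m); z points along the fingers, y is the line along which they close (so a half turn about z gives the same grasp; the last joint's range is limited). The gripper opens to 85 mm and grips with 20 to 120 N. Pads are 22 mm wide; open, the fingers measure 114 mm over their backs; the gripper's body (76 mm by 85 mm) begins 54 mm behind the grasp point. The pads swing forward as they close: fully open they stand 13 mm farther back than shut.
Start: joints at [1.142, 0.707, -0.028, 1.485, 0.022, 0.951, -0.075], TCP at [0.217, -0.532, 0.248] pointing down, gripper open.
Joint ranges: [-2.71, 2.71], [-0.32, 2.16], [-1.57, 1.52], [0, 2.45], [-1.46, 4.6], [0, 2.02], [-2.83, 2.83]. Speed limits (rad/s): [1.89, 1.89, 2.57, 2.57, 3.01, 3.01, 3.01].

### API

Orientations are given as [roll, pitch, yaw] about the fixed x, y, z axes, in that order (R = Rz(yaw) Ry(pitch) Rx(roll)).
In Python, from bench import ctrl, viewer, ticket gives the robot as it stands.
- The arm moves only by the tool arm_command, never from a script. Its arguments are lists of equal length, an entry for each row: "claw": the opening, from -1 (shut) to 1 (fully open), so that 0 is half open; "travel": the shift along the tool's x, y, z in m, a list of three; "angular": the turn, a rotation vector about the tool's x, y, z in rad, a list of three. A call has 1 to 8 rows; each row shifts and turns the commanded pose from where the row before left it, along the tool's axes as they then stand; what a row does not reach is not made up. A row lasts 1/10 s, in which the tool goes at most 50 mm and 8.59 degrees, less where a joint would pass 70% of its speed; a pose out of reach is approached as far as the arm can. A call is refused whole if a number of a shift passes 0.05 or a number of a turn 0.15, either way. A call with a gripper value outside its range is refused whole. The fingers move at their own pace and stop on an object; "squeeze" is the grip in N (left out, the last holds). Time passes only in rows, so rows that do not move let the fingers close. It gives the time, the measured TCP pose, the force, the opening and the grip force at its end, in the units of the state.
- ctrl.get_obs(): the state, without advancing time (a new reading comes with each control period).
- viewer.camera(name): name is "scene" or "top"; returns (picture, depth): 384x512x3 uint8, red, green, blue; 384x512 float32, m along the optical axis (not along the pixel's ray), 0 where there is no reading.
- viewer.get_calibration(name): a dict with "camera_matrix" (3x3 intrinsics, pixels), "k1" (the pictures are not rectified: a ray, as slopes to the right and down, at radius r is drawn at 1 + k1 r^2 times it, then the intrinsics apply), "eye" and "orientation" of the camera in the world. Camera axes: x right, y down, z forward; pixel columns grow to the right and rows downward; lengths in m; the calibration is good to about 2 mm. A picture is of the moment at which its call begins. get_calibration takes no time and is no camera call.
- ticket.hand_in(): hands the job in; it is judged then, once.
The state is a dict: "clock": time; "joint_pos": joint angles; "joint_velocities": joint speeds; "tau": joint torques, N m; "ee_pos": TCP position; "orientation": TCP orientation; "ft_force": force on the tool from outside, world axes, zero at the start; "moment": the same for the moment, N m; "opening": finger opening in m; "grasp_force": force on a finger pad.
Only numpy, scipy, OpenCV 4.12 (cv2) and the standard library are available. Lean on these libraries where they do the work, as an engineer would, in place of code of your own. Each camera call takes 0.05 s, during which the arm holds its last target. There are 200 camera calls.

### The job

The old fitting on the black tray beside the bin rack is worn out: take a new one of the same shape from the lower blue bins and set it down flat in the assembly fixture, without dropping it, with the end of one leg up against each of the two stops. Then swing the toggle clamp's handle fully upright so that the rubber tip holds the fitting down, and let go. Leave the other fittings and the things on the bench where they are.

Things in the scene. Friction and masses are not known exactly. Their poses are not given: they have to be found in the camera images.
- new_elbow_center (a point): New steel tube fitting in a blue bin: L-shaped elbow, two legs along its x and y. Point: middle of its body, 16 mm above its underside; z out of its upper side. 32 mm thick, 0.2-0.45 kg. Body block 30 x 30 x 32 mm; each leg: neck 22 mm across out to 27 mm from the middle, then a round nut 32 mm across, its flat end face 46 mm from the middle. The kinds differ only in their legs.
- old_elbow_center (a point): Old fitting, same shape and size as the new elbow: middle of its body, 16 mm above its underside. The one old fitting that lies alone on the black tray is the sample; the other two lie in the grey returns box (120 x 235 mm, 45 mm high) and do not matter.
- bin_elbow_floor (a point): Blue bin holding the new elbow (bin order varies): middle of its floor (rubber liner). The bin slopes 30 degrees: x up the slope, away from the robot; y across; z square out of the floor, leaning towards the robot. Inside 164 mm along x, 120 mm across; walls 48 mm high, sides 34 mm over the front 50 mm, front lip 24 mm.
- new_tee_center (a point): New steel tube fitting in a blue bin: T-shaped tee, three legs along its x (branch), y and -y. Point: middle of its body, 16 mm above its underside; z out of its upper side. 32 mm thick, 0.2-0.45 kg. Body block 30 x 30 x 32 mm; each leg: neck 22 mm across out to 27 mm from the middle, then a round nut 32 mm across, its flat end face 46 mm from the middle. The kinds differ only in their legs.
- old_tee_center (a point): Old fitting, same shape and size as the new tee: middle of its body, 16 mm above its underside. The one old fitting that lies alone on the black tray is the sample; the other two lie in the grey returns box (120 x 235 mm, 45 mm high) and do not matter.
- bin_tee_floor (a point): Blue bin holding the new tee (bin order varies): middle of its floor (rubber liner). The bin slopes 30 degrees: x up the slope, away from the robot; y across; z square out of the floor, leaning towards the robot. Inside 164 mm along x, 120 mm across; walls 48 mm high, sides 34 mm over the front 50 mm, front lip 24 mm.
- new_cross_center (a point): New steel tube fitting in a blue bin: plus-shaped cross, four legs along its x, y, -x and -y. Point: middle of its body, 16 mm above its underside; z out of its upper side. 32 mm thick, 0.2-0.45 kg. Body block 30 x 30 x 32 mm; each leg: neck 22 mm across out to 27 mm from the middle, then a round nut 32 mm across, its flat end face 46 mm from the middle. The kinds differ only in their legs.
- old_cross_center (a point): Old fitting, same shape and size as the new cross: middle of its body, 16 mm above its underside. The one old fitting that lies alone on the black tray is the sample; the other two lie in the grey returns box (120 x 235 mm, 45 mm high) and do not matter.
- bin_cross_floor (a point): Blue bin holding the new cross (bin order varies): middle of its floor (rubber liner). The bin slopes 30 degrees: x up the slope, away from the robot; y across; z square out of the floor, leaning towards the robot. Inside 164 mm along x, 120 mm across; walls 48 mm high, sides 34 mm over the front 50 mm, front lip 24 mm.
- rack: Fixed white two-tier bin rack, 444 mm wide; origin on the bench under its middle, x away from the robot. Three bins, 132 mm apart, on the sloping lower shelf. The upper sloping shelf's front edge, 205 mm up and 5 mm in front of the origin, blocks a gripper from straight above: lean the tool about 30 degrees, square to the bin floor. Top about 0.36 m.
- tray_floor (a point): Flat black tray, 170 x 170 mm with a 12 mm rim, on the bench beyond the rack's right-hand end (seen from the robot): middle of its floor, 3 mm above the bench. The sample lies on it.
- nest (a point): Assembly fixture: aluminium plate, top 15 mm above the bench, fixed, with two stops and a toggle clamp. Point 16 mm above the plate, under the closed clamp's rubber tip: the middle of a fitting that lies in place, a leg's end face against each stop, is here. x points to the clamp (to the robot's left), z up. Plate from x = -65 to 170, y = -67 to 67 mm.
- stop_a (a point): Stop on the clamp's side: point on its contact face, 46 mm from the nest along its x. The face looks along -x. Block 24 mm wide, 28 mm high, 12 mm thick.
- stop_b (a point): Second stop: point on its contact face, 46 mm from the nest along its -y. The face looks along the nest's y. Block 24 mm wide, 28 mm high, 12 mm thick.
- clamp_handle (a joint): Clamp handle angle a, rad: 0 upright = clamped; 1.0-1.12 at the start, leaning away from the nest (limit 1.2). Turns about the nest's y axis, stays where left; 5 to 10 N at the grip moves it. A linkage swings the clamp arm by 1.5 a: up at the start (110 mm from the nest along x, to 190 mm above the bench), its tip on the fitting at about 0.005.
- clamp_grip (a point): On the clamp handle's round black grip (18 mm across, from 50 to 132 mm from the pin): point on its axis, 105 mm from the pin. z runs along the handle away from the pin.
- clamp_pivot (a point): Pin about which the clamp handle turns: 122 mm from the nest along its x, 80 mm above the bench.
- gauge: Loose pressure gauge lying face up, 64 mm across, 27 mm high; leave alone. Origin on the bench under its middle.
- jar: Loose small clear jar, 52 mm across, 55 mm high; leave alone. Origin on the bench under its middle.
- wrench: Loose wrench lying on the bench, 170 mm long; leave alone. Origin on the bench under its middle.
Not all that is in view belongs to the job. What is shaped like the part that bears old_elbow_center but brown or yellow is not meant.

How it is judged:
By the outcome, as a careful person would: the job done as asked, in the order asked, and still so for the second after the job is handed in, with the robot touching nothing.
It also fails if it takes over 70 s, if anything falls off the work surface, if the arm or the gripper's body presses on something with over 40 N, if the wrist force passes 120 N, or if a joint passes its speed limit or range.

## Working session

There is one attempt and no reset: what is moved stays moved. The work goes in short steps, Python scripts to look and compute and a tool call to move; the robot and the scene stay as the last step left them, time stands still between calls to the robot, and variables do not carry over. Pictures are saved under pics/ and viewed, at most 10 in all, crops included, and the job is handed in when it is done.

Besides the shell and the picture viewer there is one more tool, called after "Emit:" as name(argument=value, ...), one argument or row to a line, values as JSON. arm_command: Moves the arm, as the interface text tells. Its arguments: {"type":"object","properties":{"claw":{"type":"array"},"travel":{"type":"array"},"angular":{"type":"array"},"squeeze":{"type":"number"}},"required":["claw","travel","angular"]}

```bash
mkdir -p pics
cat > h.py <<'E'
import numpy as np, cv2
from bench import ctrl, viewer, ticket
from scipy.spatial.transform import Rotation as R
def cal(n):
    c=viewer.get_calibration(n); K=np.array(c['camera_matrix']); o=np.array(c['orientation'])
    Rm=o if o.shape==(3,3) else R.from_euler('xyz',o).as_matrix()
    return K,c['k1'],np.array(c['eye']),Rm
def rays(n,uv):
    K,k1,e,Rm=cal(n); uv=np.atleast_2d(uv).astype(float)
    d=np.c_[(uv[:,0]-K[0,2])/K[0,0],(uv[:,1]-K[1,2])/K[1,1]]; s=d.copy()
    for _ in range(20): s=d/(1+k1*(s**2).sum(1,keepdims=True))
    return e,np.c_[s,np.ones(len(s))]@Rm.T
def onz(n,uv,z):
    e,r=rays(n,uv); return e+r*((z-e[2])/r[:,2])[:,None]
def cloud(n,depth):
    h,w=depth.shape; u,v=np.meshgrid(np.arange(w),np.arange(h))
    e,r=rays(n,np.c_[u.ravel(),v.ravel()]); return (e+r*depth.reshape(-1,1)).reshape(h,w,3)
def proj(n,P):
    K,k1,e,Rm=cal(n); c=(np.atleast_2d(P)-e)@Rm; s=c[:,:2]/c[:,2:]
    s=s*(1+k1*(s**2).sum(1,keepdims=True)); return s@K[:2,:2].T+K[:2,2]
def snap(n):
    p,d=viewer.camera(n); return p,d
E
python3 - <<'E'
from h import *
for n in('scene','top'):
    p,d=snap(n); np.savez(f'{n}.npz',p=p,d=d)
    cv2.imwrite(f'pics/{n}.png',cv2.resize(p[:,:,::-1],(800,600),interpolation=cv2.INTER_CUBIC))
    c=viewer.get_calibration(n); print(n,c)
o=ctrl.get_obs(); print(o, ctrl.tcp_to_tips)
E
```

```text
scene {'camera_matrix': array([[427.96221684,   0.        , 252.32714228],
       [  0.        , 427.96221684, 189.02672033],
       [  0.        ,   0.        ,   1.        ]]), 'k1': -0.15450287233703405, 'eye': array([ 1.18558513, -1.02800184,  1.1204607 ]), 'orientation': array([-2.27567658,  0.01826306,  0.5238381 ])}
top {'camera_matrix': array([[471.26798309,   0.        , 251.40949822],
       [  0.        , 471.26798309, 193.37957719],
       [  0.        ,   0.        ,   1.        ]]), 'k1': 0.032776132015435944, 'eye': array([ 0.28941424, -0.0115655 ,  1.61705494]), 'orientation': array([-2.94667502e+00,  1.59771431e-03, -1.54135892e+00])}
{'clock': 0.1, 'joint_pos': array([ 1.14228529,  0.70701238, -0.0276158 ,  1.48493967,  0.02197565,
        0.95090216, -0.07549213]), 'joint_velocities': array([ 2.22702800e-03,  1.42545139e-04, -4.63588686e-04,  1.80295168e-03,
        6.94697130e-04,  4.91581527e-04,  2.34938827e-05]), 'tau': array([ 1.13720620e-03, -8.84294271e+01,  1.23621427e+00, -2.36458701e+01,
        1.70617149e-02,  4.95125569e-03,  2.61897435e-05]), 'ee_pos': array([ 0.21683595, -0.53231559,  0.24789347]), 'orientation': array([-3.14063250e+00,  9.62562866e-06,  3.86802892e-01]), 'ft_force': array([-0.39007871,  0.22001665,  0.42195218]), 'moment': array([-0.07320123, -0.01684525, -0.01135251]), 'grasp_force': 0.0, 'opening': 0.08543702739100444} 0.017
```

View pics/scene.png

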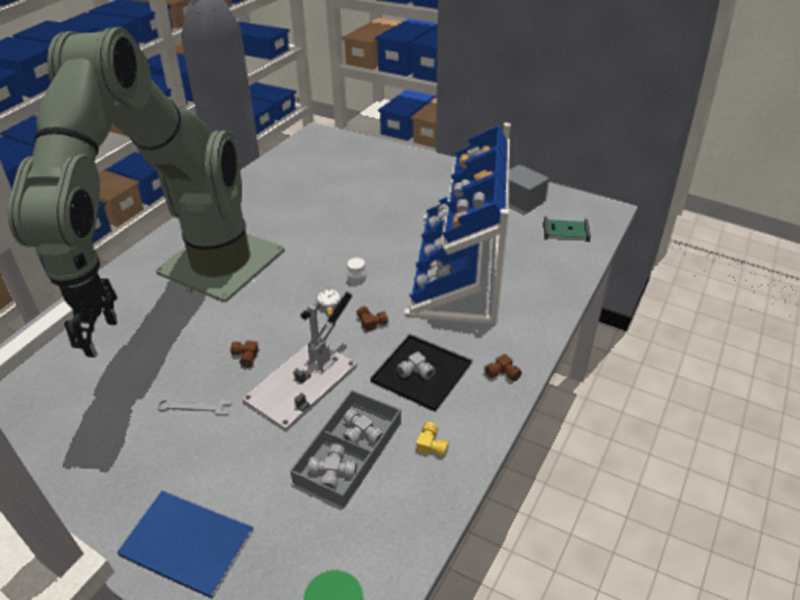

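View pics/top.png

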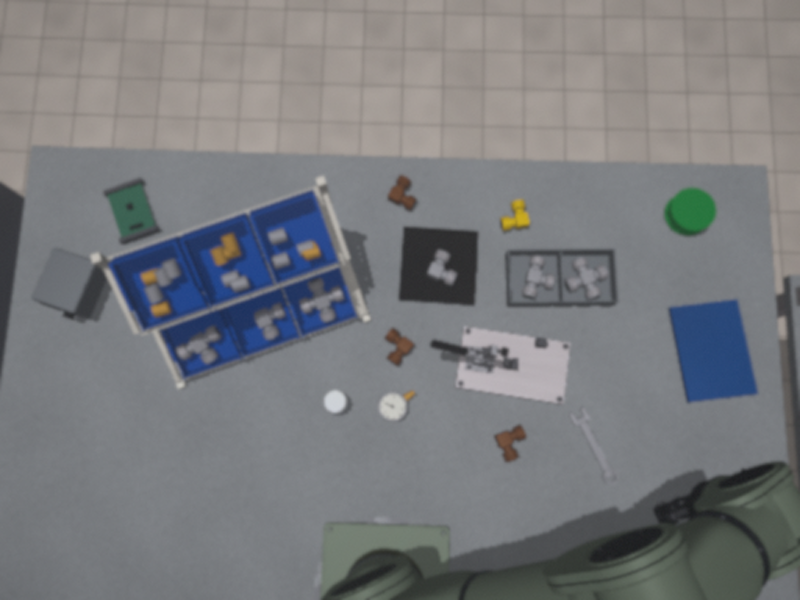

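The top view shows the tray sample at about (441,265), lower bins with parts at (200,345), (266,322) and (321,300), and the fixture at (513,365). The grey returns box at (560,278) and the brown and yellow decoys don't count. Next I'll enlarge the tray and the bins.

Run:
```python
from h import *
t=np.load('top.npz'); s=np.load('scene.npz'); 
def crop(p,u0,v0,u1,v1,w,h): return cv2.resize(p[v0:v1,u0:u1,::-1],(w,h),interpolation=cv2.INTER_CUBIC)
a=crop(t['p'],100,170,245,250,544,300); b=crop(t['p'],255,145,310,195,256,300)
c=crop(s['p'],255,70,335,205,178,300); d=crop(s['p'],230,205,310,265,300,300); e=crop(t['p'],270,200,372,262,322,300)
cv2.imwrite('pics/crops.png',np.vstack([np.hstack([a,b]),np.hstack([c,d,e])]))
C=cloud('top',t['d']); 
for (u,v) in [(282,170),(128,220),(170,206),(206,192),(150,200),(350,240),(300,300)]: print(u,v,C[v,u].round(4))
S=cloud('scene',s['d']); print(S[233,265],S[180,283])
# plate corners: bright pinkish at height ~15mm
m=(np.abs(C[:,:,2]-.015)<.006)&(t['p'].min(2)>120); m[:, :280]=0; m[:200]=0; m[265:]=0
n,l,st,ce=cv2.connectedComponentsWithStats(m.astype(np.uint8)); i=1+np.argmax(st[1:,4]); ys,xs=np.where(l==i); 
r=cv2.minAreaRect(onz('top',np.c_[xs,ys],.015)[:,:2].astype(np.float32)); print('plate',st[i],r)
```

```text
282 170 [ 0.6859 -0.1028  0.0389]
128 220 [0.4913 0.4008 0.0846]
170 206 [0.5416 0.2667 0.0844]
206 192 [0.5933 0.1511 0.0783]
150 200 [0.5631 0.338  0.0658]
350 240 [ 0.4534 -0.3372  0.0224]
300 300 [ 0.2504 -0.172   0.0052]
[ 0.68269859 -0.10802552  0.02438403] [0.64277565 0.10617808 0.09692049]
plate [ 291  209   74   50 2017] ((0.4726124405860901, -0.26276177167892456), (0.23626767098903656, 0.1404723823070526), 82.79816436767578)
```

View pics/crops.png

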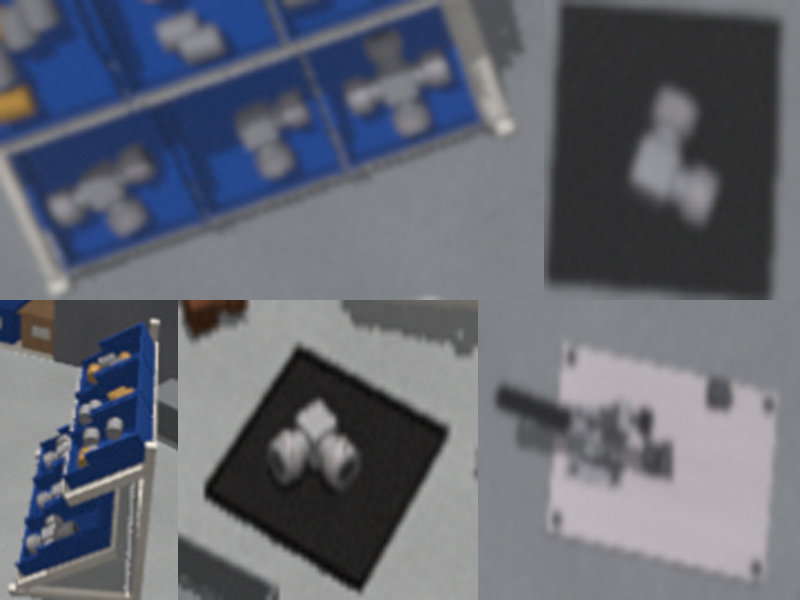

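The sample on the tray at (675,155) in the crop is a two-legged elbow. Three new parts could be meant: left bin (105,190) has three legs (tee), middle bin (265,130) has two (elbow), right bin (400,85) has four (cross). The middle one fits. Next I'll measure its pose, the bin plane and the fixture.

```bash
cat > meas.py <<'E'
from h import *
t=np.load('top.npz'); p=t['p'].astype(int); C=cloud('top',t['d'])
def planefit(P):
    for _ in range(6):
        A=np.c_[P[:,:2],np.ones(len(P))]; k=np.linalg.lstsq(A,P[:,2],rcond=None)[0]; r=P[:,2]-A@k; P=P[np.abs(r)<max(.003,1.5*r.std())]
    n=np.array([-k[0],-k[1],1]);return n/np.linalg.norm(n),P.mean(0),r.std(),len(P)
blue=(p[:,:,2]>1.6*p[:,:,0])&(t['d']>0)
roi=np.zeros(blue.shape,bool); roi[185:240,100:235]=1
m=blue&roi&(C[:,:,2]<.125)&(C[:,:,2]>.02)
n,c,s,N=planefit(C[m]); 
yaw=np.arctan2(-n[1],-n[0]); print('floor n',n,'tilt',np.degrees(np.arccos(n[2])),'yaw',np.degrees(yaw),c,s,N)
up=np.array([np.cos(yaw),np.sin(yaw),0]); X=up-n*(up@n); X/=np.linalg.norm(X); Y=np.cross(n,X)
M=np.c_[X,Y,n]; L=(C-c)@M
g=(~blue)&roi&(L[:,:,2]>.017)&(L[:,:,2]<.04)&(p.max(2)-p.min(2)<40)
cc=cv2.connectedComponentsWithStats(g.astype(np.uint8)); 
for i in range(1,cc[0]):
    if cc[2][i,4]<30: continue
    q=L[cc[1]==i]; r=cv2.minAreaRect(q[:,:2].astype(np.float32)); print(cc[2][i],cc[3][i].round(),'rect',np.round(r[0],4),np.round(r[1],4),round(r[2],1),'mean',q.mean(0).round(4),'h98',np.percentile(q[:,2],98).round(4))
    print('  box',cv2.boxPoints(r).round(4).tolist())
print('M',M.round(4).tolist())
# bin extents: wall tops high blue in L frame around middle bin
E
cat > nest.py <<'E'
from h import *
t=np.load('top.npz'); p=t['p'].astype(int); C=cloud('top',t['d'])
s=np.load('scene.npz'); 
for n,f,roi in(('top',t,(280,380,200,265)),('scene',s,(150,235,215,280))):
    q=f['p'].astype(int); Cn=cloud(n,f['d']); b=np.zeros(q.shape[:2],bool); b[roi[2]:roi[3],roi[0]:roi[1]]=1
    m=b&(np.abs(Cn[:,:,2]-.015)<.012)&(q.min(2)>140)&(q[:,:,0]-q[:,:,1]>3)
    cc=cv2.connectedComponentsWithStats(cv2.morphologyEx(m.astype(np.uint8),cv2.MORPH_OPEN,np.ones((2,2)))); i=1+np.argmax(cc[2][1:,4]); ys,xs=np.where(cc[1]==i)
    r=cv2.minAreaRect(onz(n,np.c_[xs,ys],.015)[:,:2].astype(np.float32)); print(n,cc[2][i],r)
    # stops: dark, 25..55mm high, around plate
    hh=b&(Cn[:,:,2]>.03)&(Cn[:,:,2]<.055); k=cv2.connectedComponentsWithStats(hh.astype(np.uint8))
    for i in range(1,k[0]):
        if k[2][i,4]>6: print('  blk',k[2][i],Cn[k[1]==i].mean(0).round(4),Cn[k[1]==i].min(0).round(4),Cn[k[1]==i].max(0).round(4))
    hi=b&(Cn[:,:,2]>.055); print('  hi',Cn[hi].min(0),Cn[hi].max(0))
E
python3 meas.py; python3 nest.py
```

```text
floor n [-0.45144176 -0.17992294  0.87397258] tilt 29.076387026984467 yaw 21.72984418099239 [0.54060743 0.30131116 0.04977747] 0.002173825365124746 1111
[192 185  28  21 321] [206. 193.] rect [ 0.0072 -0.1587] [0.0793 0.0781] 42.2 mean [ 0.0033 -0.1569  0.028 ] h98 0.0364
  box [[-0.048500001430511475, -0.15639999508857727], [0.004000000189989805, -0.2143000066280365], [0.06279999762773514, -0.16099999845027924], [0.010300000198185444, -0.1031000018119812]]
[163 194  20  24 237] [172. 205.] rect [-0.0008 -0.0455] [0.0625 0.0621] 5.9 mean [ 0.0051 -0.0398  0.0282] h98 0.0367
  box [[-0.03500000014901161, -0.017799999564886093], [-0.028699999675154686, -0.07959999889135361], [0.03350000083446503, -0.07320000231266022], [0.0272000003606081, -0.011500000022351742]]
[112 209  30  24 320] [128. 221.] rect [-0.0067  0.1122] [0.0628 0.0938] 12.6 mean [0.0024 0.1132 0.0278] h98 0.0371
  box [[-0.047600001096725464, 0.15119999647140503], [-0.0272000003606081, 0.05959999933838844], [0.0340999998152256, 0.07329999655485153], [0.013700000010430813, 0.164900004863739]]
[188 222  47  18 405] [218. 
[... 1478 characters left out ...]
 8   7  33] [ 0.4782 -0.2687  0.0395] [ 0.4626 -0.2761  0.031 ] [ 0.4892 -0.2587  0.0453]
  blk [202 249  33  31 146] [ 0.6197 -0.3161  0.0391] [ 0.6087 -0.3951  0.0301] [ 0.6489 -0.2512  0.0492]
  blk [188 251   8   8  38] [ 0.5232 -0.3268  0.0388] [ 0.5143 -0.34    0.0306] [ 0.5294 -0.3123  0.0461]
  blk [221 262   9   7  27] [ 0.6389 -0.3034  0.0329] [ 0.6282 -0.3157  0.0301] [ 0.6501 -0.2922  0.0367]
  blk [227 266   8  10  53] [ 0.6713 -0.3137  0.0336] [ 0.6538 -0.3273  0.0303] [ 0.6864 -0.2945  0.0395]
  blk [221 274   8   6  27] [ 0.6664 -0.3471  0.0335] [ 0.6551 -0.3578  0.0304] [ 0.6769 -0.3356  0.0388]
  hi [ 0.46795567 -1.02800184  0.05525592] [ 1.18558513 -0.17610127  1.1204607 ]
```

```bash
cat > plan.py <<'E'
from h import *
def rows(p0,o0,p1,R1,n):
    R0=R.from_euler('xyz',o0) if not isinstance(o0,R) else o0
    w=(R0.inv()*R1).as_rotvec(); out=[]; Rc=R0
    d=(np.array(p1)-p0)/n
    for i in range(n):
        out.append((np.round(Rc.inv().apply(d),4),np.round(w/n,4))); Rc=Rc*R.from_rotvec(w/n)
    return out
def show(p1,R1,n,p0=None,o0=None):
    o=ctrl.get_obs(); p0=o['ee_pos'] if p0 is None else p0; o0=o['orientation'] if o0 is None else o0
    r=rows(p0,o0,p1,R1,n); print('travel',[a.tolist() for a,b in r]); print('angular',r[0][1].tolist(),'x',n,'clock',o['clock'])
E
cat >> meas.py <<'E'
print('edge pts',onz('top',[[115,246],[235,203.5]],.03))
# front lip line from mask of non-bench: refit with fixed tilt
lipm=cv2.Canny(t['p'],60,150); 
ed=onz('top',[[115,246],[235,203.5]],.03); dd=ed[0]-ed[1]; yaw2=np.arctan2(-dd[0],dd[1]); print('yaw edge',np.degrees(yaw2))
for yw in (yaw2,yaw):
    n=np.array([-np.cos(yw)*.5,-np.sin(yw)*.5,.866]); X=np.array([np.cos(yw)*.866,np.sin(yw)*.866,.5]); Y=np.cross(n,X); M=np.c_[X,Y,n]; L=(C-c)@M
    fl=np.median(L[m][:,2]); 
    q=L[cc[1]==[i for i in range(1,cc[0]) if abs(cc[3][i][0]-172)<3 and abs(cc[3][i][1]-205)<4][0]]
    r=cv2.minAreaRect(q[:,:2].astype(np.float32)); print(np.degrees(yw),'rect',r,'floor',fl)
    b=q[(np.hypot(q[:,0]-.0126,q[:,1]+.0291)<.012)]; print('body top',np.median(b[:,2]),b[:,2].std(),len(b))
    w=blue&roi&(L[:,:,2]>.030)&(np.abs(L[:,:,0])<.05); hist,e=np.histogram(L[w][:,1],bins=np.arange(-.26,.22,.006)); print([(round(a,3),int(k)) for a,k in zip(e,hist) if k>2])
E
python3 meas.py | tail -9
```

```text
edge pts [[0.4096259  0.45166327 0.03      ]
 [0.56564859 0.0552197  0.03      ]]
yaw edge 21.48240964663204
21.48240964663204 rect ((-0.00019174814224243164, -0.04558219015598297), (0.062489286065101624, 0.06207704171538353), 5.988962650299072) floor 0.0011647943299031714
body top 0.031243846746416844 0.0029222414707714135 39
[(np.float64(-0.218), 9), (np.float64(-0.098), 31), (np.float64(-0.092), 5), (np.float64(-0.086), 35), (np.float64(-0.08), 6), (np.float64(0.034), 37), (np.float64(0.04), 6), (np.float64(0.046), 39), (np.float64(0.166), 23)]
21.72984418099239 rect ((-0.0003625117242336273, -0.04552173614501953), (0.06248972564935684, 0.06207678094506264), 5.771294116973877) floor 0.0011719867639080033
body top 0.0312917188091386 0.002951499439615503 38
[(np.float64(-0.218), 10), (np.float64(-0.098), 31), (np.float64(-0.092), 5), (np.float64(-0.086), 34), (np.float64(-0.08), 7), (np.float64(0.034), 34), (np.float64(0.04), 8), (np.float64(0.046), 39), (np.float64(0.166), 23)]
```

```bash
cat > tgt.py <<'E'
from plan import *
yw=np.radians(21.6); n=np.array([-np.cos(yw)*.5,-np.sin(yw)*.5,.866025]); X=np.array([np.cos(yw)*.866025,np.sin(yw)*.866025,.5]); Y=np.cross(n,X); M=np.c_[X,Y,n]
c=np.array([.54060743,.30131116,.04977747]); a=np.radians(5.9); Xp=M@[np.cos(a),np.sin(a),0]; Yp=M@[-np.sin(a),np.cos(a),0]
body=c+M@[.0131,-.0290,.017]
G=c+M@[.0131,-.0290,.022]-.032*Xp
RG=R.from_matrix(np.c_[-Xp,np.cross(-n,-Xp),-n])
PRE=G+.13*n
down=lambda yaw:R.from_euler('xyz',[np.pi,0,yaw])
E
python3 - <<'E'
from tgt import *
print('body',body,'G',G,'PRE',PRE,RG.as_euler('xyz'))
P1=np.array([.42,-.10,.36]); R1=down(np.radians(110))
show(P1,R1,12)
show(PRE,RG,14,P1,R1)
E
```

```text
body [0.55392818 0.27539495 0.0710499 ] G [0.52718441 0.26126855 0.05946477] PRE [0.46674894 0.23734045 0.17204802] [-3.08231488  0.52054334 -2.64583644]
travel [[0.0293, -0.027, -0.0093], [0.0325, -0.023, -0.0093], [0.0351, -0.0187, -0.0093], [0.0372, -0.0141, -0.0093], [0.0387, -0.0092, -0.0093], [0.0396, -0.0042, -0.0093], [0.0398, 0.0009, -0.0093], [0.0394, 0.0059, -0.0093], [0.0383, 0.0109, -0.0093], [0.0366, 0.0157, -0.0093], [0.0343, 0.0202, -0.0093], [0.0314, 0.0244, -0.0093]]
angular [-0.0001, -0.0001, -0.1278] x 12 clock 0.1
travel [[0.0215, 0.0114, 0.0134], [0.0204, 0.0135, 0.0131], [0.0191, 0.0155, 0.0129], [0.0176, 0.0173, 0.0128], [0.0158, 0.0189, 0.0128], [0.0139, 0.0203, 0.0129], [0.0118, 0.0214, 0.0131], [0.0097, 0.0223, 0.0134], [0.0074, 0.0229, 0.0138], [0.0051, 0.0233, 0.0143], [0.0028, 0.0233, 0.0148], [0.0005, 0.0231, 0.0155], [-0.0017, 0.0226, 0.0161], [-0.0038, 0.0218, 0.0169]]
angular [-0.0287, -0.031, -0.1185] x 14 clock 0.1
```

Emit:
arm_command(
  claw=[0.4,0.4,0.4,0.4,0.4,0.4,0.4,0.4],
  travel=[
    [0.029,-0.027,-0.009],
    [0.032,-0.023,-0.009],
    [0.035,-0.019,-0.009],
    [0.037,-0.014,-0.009],
    [0.039,-0.009,-0.009],
    [0.04,-0.004,-0.009],
    [0.04,0.001,-0.009],
    [0.039,0.006,-0.01],
  ],
  angular=[
    [0,0,-0.128],
    [0,0,-0.128],
    [0,0,-0.128],
    [0,0,-0.128],
    [0,0,-0.128],
    [0,0,-0.128],
    [0,0,-0.128],
    [0,0,-0.128],
  ],
)

```text
clock: 0.9
ee_pos: [0.3523, -0.2429, 0.3216]
orientation: [-3.141, 0.0, 1.416]
ft_force: [-0.2, -0.7, -0.3]
opening: 0.0598
grasp_force: 0.0
```

Emit:
arm_command(
  claw=[0.4,0.4,0.4,0.4],
  travel=[
    [0.038,0.011,-0.009],
    [0.037,0.016,-0.009],
    [0.034,0.02,-0.009],
    [0.031,0.024,-0.009],
  ],
  angular=[
    [0,0,-0.128],
    [0,0,-0.128],
    [0,0,-0.128],
    [0,0,-0.128],
  ],
)

```text
clock: 1.3
ee_pos: [0.4195, -0.0994, 0.3577]
orientation: [-3.141, 0.0, 1.928]
ft_force: [0.1, -1.1, -0.5]
opening: 0.0594
grasp_force: 0.0
```

Run:
```python
from tgt import *
o=ctrl.get_obs(); print(o['ee_pos'],o['orientation'],o['joint_pos'],o['opening'])
show(PRE,RG,14)
```

```text
[ 0.41952108 -0.09941001  0.35769175] [-3.14147987e+00  3.61219294e-05  1.92790568e+00] [ 0.49480248  0.38619008 -0.51636214  1.75167521  0.21489568  1.06011981
  0.26144104] 0.059423923972283195
travel [[0.0214, 0.0116, 0.0133], [0.0203, 0.0137, 0.013], [0.0189, 0.0156, 0.0128], [0.0174, 0.0174, 0.0127], [0.0156, 0.019, 0.0127], [0.0137, 0.0203, 0.0128], [0.0117, 0.0215, 0.013], [0.0095, 0.0223, 0.0133], [0.0072, 0.0229, 0.0137], [0.0049, 0.0233, 0.0142], [0.0026, 0.0233, 0.0147], [0.0004, 0.023, 0.0153], [-0.0018, 0.0225, 0.016], [-0.0039, 0.0217, 0.0167]]
angular [-0.0286, -0.031, -0.1179] x 14 clock 1.3
```

Emit:
arm_command(
  claw=[0.3,0.3,0.3,0.3,0.3,0.3,0.3,0.3],
  travel=[
    [0.021,0.012,0.013],
    [0.02,0.014,0.013],
    [0.019,0.016,0.013],
    [0.017,0.017,0.013],
    [0.016,0.019,0.013],
    [0.014,0.02,0.013],
    [0.012,0.021,0.013],
    [0.01,0.022,0.013],
  ],
  angular=[
    [-0.029,-0.031,-0.118],
    [-0.029,-0.031,-0.118],
    [-0.029,-0.031,-0.118],
    [-0.029,-0.031,-0.118],
    [-0.029,-0.031,-0.118],
    [-0.029,-0.031,-0.118],
    [-0.029,-0.031,-0.118],
    [-0.029,-0.031,-0.118],
  ],
)

```text
clock: 2.1
ee_pos: [0.4464, 0.0918, 0.25]
orientation: [3.049, 0.314, 2.866]
ft_force: [2.0, -0.4, 0.0]
opening: 0.0559
grasp_force: 0.0
```

Emit:
arm_command(
  claw=[0.3,0.3,0.3,0.3,0.3,0.3],
  travel=[
    [0.007,0.023,0.014],
    [0.005,0.023,0.014],
    [0.003,0.023,0.015],
    [0,0.023,0.015],
    [-0.002,0.022,0.016],
    [-0.004,0.022,0.017],
  ],
  angular=[
    [-0.029,-0.031,-0.118],
    [-0.029,-0.031,-0.118],
    [-0.029,-0.031,-0.118],
    [-0.029,-0.031,-0.118],
    [-0.029,-0.031,-0.118],
    [-0.029,-0.031,-0.118],
  ],
)

```text
clock: 2.7
ee_pos: [0.4782, 0.1955, 0.1914]
orientation: [-3.124, 0.494, -2.841]
ft_force: [-0.5, -0.1, -0.5]
opening: 0.0554
grasp_force: 0.0
```

Run:
```python
from tgt import *
o=ctrl.get_obs(); print(o['ee_pos'],PRE,o['joint_pos'],o['opening'])
p,d=snap('top'); print('tips px',proj('top',[o['ee_pos'],G,body]))
q=cv2.resize(p[140:270,80:260,::-1],(792,572),interpolation=cv2.INTER_CUBIC); cv2.imwrite('pics/pre.png',q)
show(PRE,RG,1); show(G+.03*n,RG,4)
```

```text
[0.47821386 0.19552116 0.19137073] [0.46674894 0.23734045 0.17204802] [-0.28196277  0.65678077 -0.39916586  2.26195305  2.11709515  0.43828321
 -0.74541661] 0.05541234098819386
tips px [[186.03305489 221.30534902]
 [172.62589471 211.55288265]
 [168.30324198 202.94868545]]
travel [[0.0074, 0.0412, 0.0149]]
angular [-0.049, -0.0325, -0.1603] x 1 clock 2.75
travel [[0.0011, 0.0116, 0.0287], [0.0009, 0.0113, 0.0288], [0.0007, 0.011, 0.029], [0.0005, 0.0106, 0.0291]]
angular [-0.0123, -0.0081, -0.0401] x 4 clock 2.75
```

View pics/pre.png

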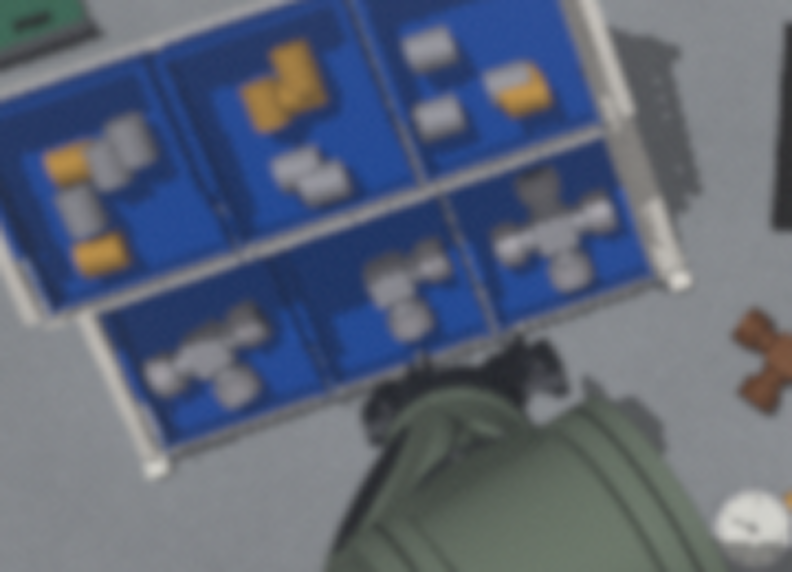

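The crop shows the elbow's x-leg nut at (408,315). My grasp point projects to (407,315), so they agree. The arm was speed-limited on the last call, so I'll finish aligning.

Emit:
arm_command(
  claw=[0.3,0.3,0.3,0.3],
  travel=[
    [0.003,0.011,0.004],
    [0.002,0.011,0.004],
    [0.002,0.01,0.004],
    [0.001,0.009,0.004],
  ],
  angular=[
    [-0.012,-0.008,-0.04],
    [-0.012,-0.008,-0.04],
    [-0.012,-0.008,-0.04],
    [-0.012,-0.008,-0.04],
  ],
)

```text
clock: 3.15
ee_pos: [0.4646, 0.2328, 0.1722]
orientation: [-3.082, 0.517, -2.659]
ft_force: [-0.4, -0.7, -0.3]
opening: 0.0552
grasp_force: 0.0
```

Run:
```python
from tgt import *
o=ctrl.get_obs(); print(o['joint_pos'])
show(PRE,RG,1); show(G+.02*n,RG,5)
```

```text
[-0.31526871  0.72193993 -0.4764316   2.29854574  2.23830492  0.55359433
 -0.76573837]
travel [[-0.0034, 0.0031, 0.0019]]
angular [-0.0067, -0.0038, -0.0116] x 1 clock 3.15
travel [[-0.0008, 0.0008, 0.0224], [-0.0007, 0.0007, 0.0224], [-0.0007, 0.0007, 0.0224], [-0.0007, 0.0007, 0.0224], [-0.0007, 0.0006, 0.0224]]
angular [-0.0013, -0.0008, -0.0023] x 5 clock 3.15
```

Emit:
arm_command(
  claw=[0.3,0.3,0.3,0.3,0.3,0.3,0.3],
  travel=[
    [-0.003,0.003,0.01],
    [0,0,0.02],
    [0,0,0.02],
    [0,0,0.02],
    [0,0,0.02],
    [0,0,0.015],
    [0,0,0],
  ],
  angular=[
    [-0.006,-0.003,-0.01],
    [0,0,0],
    [0,0,0],
    [0,0,0],
    [0,0,0],
    [0,0,0],
    [0,0,0],
  ],
)

```text
clock: 3.85
ee_pos: [0.5152, 0.2551, 0.0811]
orientation: [-3.083, 0.518, -2.651]
ft_force: [0.0, -0.1, 0.6]
opening: 0.0557
grasp_force: 0.0
```

Run:
```python
from tgt import *
show(G,RG,1)
```

```text
travel [[-0.001, 0.0013, 0.0254]]
angular [-0.0019, -0.0025, -0.0045] x 1 clock 3.85
```

Emit:
arm_command(
  claw=[0.3,0.3,0.3,0.3,0.3,0.3],
  travel=[
    [0,0.001,0.006],
    [-0.001,0,0.006],
    [0,0,0.005],
    [0,0,0.005],
    [0,0,0.003],
    [0,0,0],
  ],
  angular=[
    [0,0,0],
    [0,0,0],
    [0,0,0],
    [0,0,0],
    [0,0,0],
    [0,0,0],
  ],
)

```text
clock: 4.45
ee_pos: [0.5266, 0.2614, 0.0613]
orientation: [-3.083, 0.52, -2.65]
ft_force: [0.1, 0.4, -0.5]
opening: 0.0555
grasp_force: 0.0
```

Emit:
arm_command(
  claw=[0,-0.1,-0.3,-0.5,-0.6,-0.6,-0.6,-0.6],
  travel=[
    [0,0,0],
    [0,0,0],
    [0,0,0],
    [0,0,0],
    [0,0,0],
    [0,0,0],
    [0,0,0],
    [0,0,0],
  ],
  angular=[
    [0,0,0],
    [0,0,0],
    [0,0,0],
    [0,0,0],
    [0,0,0],
    [0,0,0],
    [0,0,0],
    [0,0,0],
  ],
  squeeze=80,
)

```text
clock: 5.25
ee_pos: [0.5264, 0.2613, 0.0621]
orientation: [-3.083, 0.52, -2.649]
ft_force: [-5.7, -3.8, 10.7]
opening: 0.0292
grasp_force: 78.0
```

Emit:
arm_command(
  claw=[-0.6,-0.6,-0.6,-0.6],
  travel=[
    [0,0,-0.002],
    [0,0,-0.002],
    [0,0,0],
    [0,0,0],
  ],
  angular=[
    [0,0,0],
    [0,0,0],
    [0,0,0],
    [0,0,0],
  ],
)

```text
clock: 5.65
ee_pos: [0.5247, 0.2607, 0.0651]
orientation: [-3.083, 0.52, -2.65]
ft_force: [0.4, -0.6, -1.5]
opening: 0.0286
grasp_force: 79.0
```

Emit:
arm_command(
  claw=[-0.6,-0.6,-0.3,0,0.2,0.2,0.2,0.2],
  travel=[
    [0,0,0.002],
    [0,0,0.0015],
    [0,0,0],
    [0,0,0],
    [0,0,0],
    [0,0,0.002],
    [0,0,0.001],
    [0,0,0],
  ],
  angular=[
    [0,0,0],
    [0,0,0],
    [0,0,0],
    [0,0,0],
    [0,0,0],
    [0,0,0],
    [0,0,0],
    [0,0,0],
  ],
)

```text
clock: 6.45
ee_pos: [0.5278, 0.2618, 0.0593]
orientation: [-3.083, 0.52, -2.65]
ft_force: [0.4, -0.3, 0.6]
opening: 0.0511
grasp_force: 0.0
```

Emit:
arm_command(
  claw=[0,-0.1,-0.3,-0.5,-0.6,-0.6],
  travel=[
    [0,0,0],
    [0,0,0],
    [0,0,0],
    [0,0,0],
    [0,0,0],
    [0,0,0],
  ],
  angular=[
    [0,0,0],
    [0,0,0],
    [0,0,0],
    [0,0,0],
    [0,0,0],
    [0,0,0],
  ],
  squeeze=40,
)

```text
clock: 7.05
ee_pos: [0.5276, 0.2618, 0.0596]
orientation: [-3.083, 0.52, -2.649]
ft_force: [-3.8, -2.2, 5.8]
opening: 0.0306
grasp_force: 39.0
```

Emit:
arm_command(
  claw=[-0.6,-0.6,-0.6,-0.6,-0.6,-0.6,-0.6],
  travel=[
    [0,0,0],
    [0,0,0],
    [0,0,-0.002],
    [0,0,-0.003],
    [0,0,-0.003],
    [0,0,0],
    [0,0,0],
  ],
  angular=[
    [0,0,0],
    [0,0,0],
    [0,0,0],
    [0,0,0],
    [0,0,0],
    [0,0,0],
    [0,0,0],
  ],
  squeeze=80,
)

```text
clock: 7.75
ee_pos: [0.5241, 0.2604, 0.0665]
orientation: [-3.083, 0.52, -2.65]
ft_force: [-0.0, 0.0, -1.5]
opening: 0.029
grasp_force: 79.0
```

Emit:
arm_command(
  claw=[-0.6,-0.6,-0.6],
  travel=[
    [0,0,0],
    [0,0,0],
    [0,0,0],
  ],
  angular=[
    [0,0,0],
    [0,0,0],
    [0,0,0],
  ],
)

```text
clock: 8.05
ee_pos: [0.524, 0.2604, 0.0664]
orientation: [-3.083, 0.52, -2.65]
ft_force: [-0.1, -0.0, -1.7]
opening: 0.0287
grasp_force: 79.0
```

Emit:
arm_command(
  claw=[-0.6,-0.6,-0.6,-0.6,-0.6],
  travel=[
    [0,0,-0.004],
    [0,0,-0.004],
    [0,0,-0.004],
    [0,0,0],
    [0,0,0],
  ],
  angular=[
    [0,0,0],
    [0,0,0],
    [0,0,0],
    [0,0,0],
    [0,0,0],
  ],
)

```text
clock: 8.55
ee_pos: [0.5185, 0.2582, 0.077]
orientation: [-3.083, 0.52, -2.649]
ft_force: [-0.1, 0.3, -1.6]
opening: 0.0293
grasp_force: 79.0
```

Run:
```python
from tgt import *
o=ctrl.get_obs(); print(o['ee_pos'],o['ft_force'],o['moment'],o['opening'])
p,d=snap('top'); p2,d2=snap('scene'); np.savez('lift.npz',p=p,d=d)
q=cv2.resize(p[170:240,130:220,::-1],(540,420),interpolation=cv2.INTER_CUBIC)
u=proj('scene',[o['ee_pos']])[0].astype(int); q2=cv2.resize(p2[u[1]-35:u[1]+35,u[0]-22:u[0]+22,::-1],(260,420),interpolation=cv2.INTER_CUBIC)
cv2.imwrite('pics/lift.png',np.hstack([q,q2]))
```

```text
[0.51850547 0.258235   0.07697076] [-0.10618823  0.3118606  -1.62393119] [-0.26236658  0.70923957 -0.03666696] 0.029311804455033796
```

View pics/lift.png

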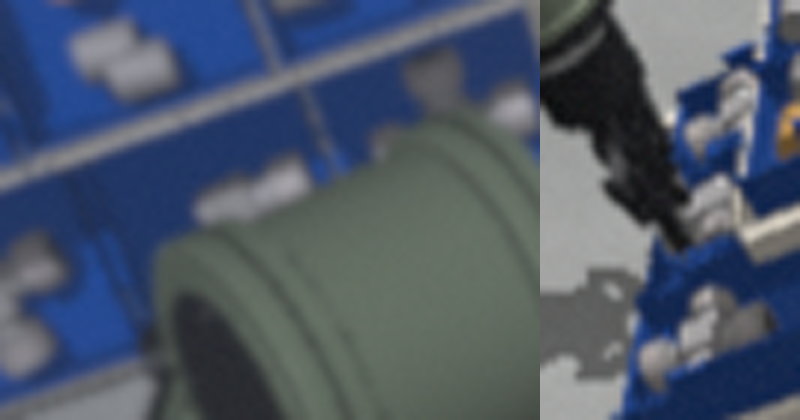

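The lift crop shows the body at (220,205) and the y leg at (275,185) beside the wrist. The black finger in the scene crop is on the nut at (690,215). I'll check the lifted height with depth and get the next path.

Run:
```python
from tgt import *
f=np.load('lift.npz'); C=cloud('top',f['d']); L=(C-c)@M
for u,v in [(166,204),(168,203),(175,200),(177,199)]: print(u,v,(L[v-1:v+2,u-1:u+2].reshape(-1,3).mean(0)).round(4))
# retreat, then transit
P1=ctrl.get_obs()['ee_pos']+.13*n; print(P1); show(P1,RG,4)
P2=np.array([.44,.02,.30]); R2=down(np.radians(110)); show(P2,R2,18,P1,RG)
```

```text
166 204 [ 0.0228 -0.0246  0.0507]
168 203 [ 0.0235 -0.0317  0.0501]
175 200 [ 0.0236 -0.0558  0.0446]
177 199 [ 0.0251 -0.0632  0.0467]
[0.458072   0.23425791 0.18934885]
travel [[0.0, -0.0, -0.0325], [0.0, -0.0, -0.0325], [0.0, -0.0, -0.0325], [0.0, -0.0, -0.0325]]
angular [-0.0003, -0.0002, -0.0008] x 4 clock 8.65
travel [[0.0026, -0.0105, -0.008], [0.0018, -0.0109, -0.0077], [0.001, -0.0112, -0.0074], [0.0001, -0.0114, -0.0071], [-0.0008, -0.0115, -0.0069], [-0.0017, -0.0115, -0.0067], [-0.0026, -0.0115, -0.0065], [-0.0035, -0.0114, -0.0063], [-0.0044, -0.0111, -0.0061], [-0.0052, -0.0108, -0.006], [-0.0061, -0.0104, -0.0059], [-0.0069, -0.01, -0.0058], [-0.0076, -0.0094, -0.0058], [-0.0083, -0.0088, -0.0058], [-0.009, -0.0082, -0.0058], [-0.0095, -0.0074, -0.0058], [-0.0101, -0.0067, -0.0059], [-0.0105, -0.0059, -0.006]]
angular [0.0223, 0.0241, 0.0921] x 18 clock 8.65
```

Emit:
arm_command(
  claw=[-0.6,-0.6,-0.6,-0.6,-0.6,-0.6,-0.6,-0.6],
  travel=[
    [0,0,-0.01],
    [0,0,-0.02],
    [0,0,-0.02],
    [0,0,-0.02],
    [0,0,-0.02],
    [0,0,-0.02],
    [0,0,-0.015],
    [0,0,-0.005],
  ],
  angular=[
    [0,0,0],
    [0,0,0],
    [0,0,0],
    [0,0,0],
    [0,0,0],
    [0,0,0],
    [0,0,0],
    [0,0,0],
  ],
)

```text
clock: 9.45
ee_pos: [0.4574, 0.2344, 0.191]
orientation: [-3.083, 0.521, -2.649]
ft_force: [0.7, 0.1, -2.3]
opening: 0.0291
grasp_force: 79.1
```

Emit:
arm_command(
  claw=[-0.6,-0.6,-0.6,-0.6,-0.6,-0.6,-0.6,-0.6],
  travel=[
    [0.003,-0.01,-0.008],
    [0.002,-0.011,-0.008],
    [0.001,-0.011,-0.007],
    [0,-0.011,-0.007],
    [-0.001,-0.012,-0.007],
    [-0.002,-0.012,-0.007],
    [-0.003,-0.012,-0.007],
    [-0.003,-0.011,-0.006],
  ],
  angular=[
    [0.022,0.024,0.092],
    [0.022,0.024,0.092],
    [0.022,0.024,0.092],
    [0.022,0.024,0.092],
    [0.022,0.024,0.092],
    [0.022,0.024,0.092],
    [0.022,0.024,0.092],
    [0.022,0.024,0.092],
  ],
)

```text
clock: 10.25
ee_pos: [0.4508, 0.1449, 0.2351]
orientation: [3.056, 0.322, 2.887]
ft_force: [0.8, -0.1, -1.7]
opening: 0.0287
grasp_force: 79.2
```

Emit:
arm_command(
  claw=[-0.6,-0.6,-0.6,-0.6,-0.6,-0.6,-0.6,-0.6],
  travel=[
    [-0.004,-0.011,-0.006],
    [-0.005,-0.011,-0.006],
    [-0.006,-0.01,-0.006],
    [-0.007,-0.01,-0.006],
    [-0.008,-0.009,-0.006],
    [-0.008,-0.009,-0.006],
    [-0.009,-0.008,-0.006],
    [-0.01,-0.007,-0.006],
  ],
  angular=[
    [0.022,0.024,0.092],
    [0.022,0.024,0.092],
    [0.022,0.024,0.092],
    [0.022,0.024,0.092],
    [0.022,0.024,0.092],
    [0.022,0.024,0.092],
    [0.022,0.024,0.092],
    [0.022,0.024,0.092],
  ],
)

```text
clock: 11.05
ee_pos: [0.4476, 0.05, 0.2863]
orientation: [3.091, 0.069, 2.152]
ft_force: [0.1, -0.2, -1.8]
opening: 0.0288
grasp_force: 79.2
```

```bash
cat > nt.py <<'E'
from tgt import *
ps=np.radians(82.6); nx=np.array([np.cos(ps),np.sin(ps),0]); ny=np.array([-nx[1],nx[0],0]); nest=np.array([.469,-.318,.031])
RN=down(ps-np.pi/2)
PLACE=nest-ny*.032+[0,0,.006]
E
python3 - <<'E'
from nt import *
o=ctrl.get_obs(); print(o['ee_pos'],o['orientation'],o['joint_pos'],o['ft_force'])
P=PLACE-nx*.02+ny*.02+[0,0,.16]; A=np.array([.44,-.1,.33]); RA=down(np.radians(60)); print(P)
show(A,RA,8); show(P,RN,12,A,RA)
# clamp: points high near plate
f=np.load('top.npz')
for nm in('top','scene'):
    f=np.load(nm+'.npz'); C=cloud(nm,f['d']); q=(C-nest); l=np.stack([q@nx,q@ny,C[:,:,2]],-1)
    k=(l[:,:,0]>-.03)&(l[:,:,0]<.3)&(np.abs(l[:,:,1])<.06)&(l[:,:,2]>.055)&(l[:,:,2]<.3)&(f['d']>0)
    P_=l[k]; order=np.argsort(P_[:,2]); print(nm,len(P_)); print(P_[order][::max(1,len(P_)//25)].round(3).tolist())
E
```

```text
[0.44759969 0.05004629 0.28632588] [3.09106142 0.06859944 2.15152518] [ 0.05770671  0.46282218 -0.4262054   1.91143062  0.34815521  0.76657514
  0.01290726] [ 0.14062117 -0.22939138 -1.81509776]
[ 0.47832414 -0.33937897  0.197     ]
travel [[-0.0155, -0.0108, -0.005], [-0.0168, -0.0087, -0.0049], [-0.0178, -0.0063, -0.0049], [-0.0185, -0.0038, -0.0049], [-0.0189, -0.0013, -0.005], [-0.0188, 0.0012, -0.0051], [-0.0185, 0.0038, -0.0052], [-0.0178, 0.0062, -0.0053]]
angular [0.0104, 0.0042, 0.1382] x 8 clock 11.05
travel [[-0.0157, 0.0127, 0.0111], [-0.0144, 0.0142, 0.0111], [-0.0129, 0.0156, 0.0111], [-0.0113, 0.0167, 0.0111], [-0.0096, 0.0178, 0.0111], [-0.0078, 0.0186, 0.0111], [-0.006, 0.0193, 0.0111], [-0.0041, 0.0198, 0.0111], [-0.0021, 0.0201, 0.0111], [-0.0001, 0.0202, 0.0111], [0.0019, 0.0201, 0.0111], [0.0038, 0.0198, 0.0111]]
angular [0.0, -0.0, 0.098] x 12 clock 11.05
top 313
[[0.115, 0.015, 0.056], [0.105, 0.015, 0.075], [0.127, 0.003, 0.082], [0.124, -0.0, 0.085], [0.107, 0.014, 0.09], [0.137, 0.01, 0.097], [0.161, 0.011, 0.103], [0.162, 0.005, 0.11], [0.167, -0.003, 0.113
[... 347 characters left out ...]
], [0.121, 0.006, 0.189], [0.124, 0.004, 0.191], [0.117, -0.003, 0.196]]
scene 432
[[0.128, -0.015, 0.055], [0.103, 0.013, 0.064], [0.118, -0.017, 0.069], [0.129, -0.017, 0.075], [0.11, -0.001, 0.081], [0.117, -0.015, 0.084], [0.109, -0.003, 0.088], [0.115, -0.012, 0.093], [0.109, -0.009, 0.096], [0.164, -0.007, 0.1], [0.159, -0.007, 0.105], [0.169, -0.003, 0.109], [0.183, -0.005, 0.114], [0.177, -0.012, 0.118], [0.193, -0.012, 0.12], [0.199, -0.002, 0.125], [0.123, -0.005, 0.13], [0.207, -0.001, 0.133], [0.215, -0.003, 0.137], [0.114, -0.005, 0.141], [0.233, -0.008, 0.146], [0.111, -0.007, 0.163], [0.089, -0.002, 0.177], [0.114, -0.011, 0.181], [0.088, -0.008, 0.185], [0.11, -0.002, 0.188]]
```

Emit:
arm_command(
  claw=[-0.6,-0.6,-0.6,-0.6,-0.6,-0.6,-0.6,-0.6],
  travel=[
    [-0.016,-0.011,-0.009],
    [-0.017,-0.009,-0.009],
    [-0.018,-0.006,-0.009],
    [-0.019,-0.004,-0.009],
    [-0.019,-0.001,-0.009],
    [-0.019,0.001,-0.009],
    [-0.019,0.004,-0.009],
    [-0.018,0.006,-0.009],
  ],
  angular=[
    [0.01,0.004,0.138],
    [0.01,0.004,0.138],
    [0.01,0.004,0.138],
    [0.01,0.004,0.138],
    [0.01,0.004,0.138],
    [0.01,0.004,0.138],
    [0.01,0.004,0.138],
    [0.01,0.004,0.138],
  ],
)

```text
clock: 11.85
ee_pos: [0.439, -0.1017, 0.3619]
orientation: [3.137, -0.001, 1.047]
ft_force: [-0.9, -0.1, -2.8]
opening: 0.0287
grasp_force: 79.4
```

Emit:
arm_command(
  claw=[-0.6,-0.6,-0.6,-0.6,-0.6,-0.6,-0.6,-0.6],
  travel=[
    [-0.016,0.013,0.006],
    [-0.014,0.014,0.006],
    [-0.013,0.016,0.006],
    [-0.011,0.017,0.006],
    [-0.01,0.018,0.006],
    [-0.008,0.019,0.006],
    [-0.006,0.019,0.006],
    [-0.004,0.02,0.006],
  ],
  angular=[
    [0,0,0.098],
    [0,0,0.098],
    [0,0,0.098],
    [0,0,0.098],
    [0,0,0.098],
    [0,0,0.098],
    [0,0,0.098],
    [0,0,0.098],
  ],
)

```text
clock: 12.65
ee_pos: [0.4665, -0.2623, 0.3136]
orientation: [3.139, -0.004, 0.264]
ft_force: [0.4, 0.1, -1.9]
opening: 0.0293
grasp_force: 79.3
```

Run:
```python
from nt import *
o=ctrl.get_obs(); print(o['ee_pos'],o['orientation'],o['joint_pos'],o['ft_force'])
P=PLACE-nx*.02+ny*.02+[0,0,.16]
show(P,RN,8)
```

```text
[ 0.46649485 -0.2622586   0.31355787] [ 3.13918054 -0.00353999  0.26425422] [ 0.40853313  0.5741889   0.08146021  1.52508894 -0.05197331  1.04017441
 -0.80344105] [ 0.37895644  0.10309859 -1.88742099]
travel [[-0.0011, 0.0097, 0.0146], [-0.0007, 0.0097, 0.0146], [-0.0002, 0.0097, 0.0146], [0.0003, 0.0097, 0.0146], [0.0008, 0.0097, 0.0146], [0.0013, 0.0097, 0.0146], [0.0018, 0.0096, 0.0146], [0.0022, 0.0095, 0.0146]]
angular [0.0002, -0.0005, 0.0492] x 8 clock 12.65
```

Emit:
arm_command(
  claw=[-0.6,-0.6,-0.6,-0.6,-0.6,-0.6,-0.6,-0.6],
  travel=[
    [-0.001,0.012,0.005],
    [-0.001,0.012,0.005],
    [0,0.012,0.01],
    [0,0.011,0.015],
    [0.001,0.01,0.02],
    [0.001,0.008,0.02],
    [0.002,0.007,0.02],
    [0.002,0.006,0.02],
  ],
  angular=[
    [0,-0.001,0.049],
    [0,-0.001,0.049],
    [0,-0.001,0.049],
    [0,-0.001,0.049],
    [0,0,0.049],
    [0,0,0.049],
    [0,0,0.049],
    [0,0,0.049],
  ],
)

```text
clock: 13.45
ee_pos: [0.4802, -0.3399, 0.1976]
orientation: [3.139, -0.001, -0.127]
ft_force: [-0.2, -0.3, -1.9]
opening: 0.0289
grasp_force: 79.3
```

```bash
cat > look.py <<'E'
from nt import *
import sys
o=ctrl.get_obs(); ims=[]
for nm in('top','scene'):
    p,d=snap(nm); np.savez(f'{sys.argv[1]}_{nm}.npz',p=p,d=d)
    u=proj(nm,[nest])[0].astype(int)
    ims.append(cv2.resize(p[max(0,u[1]-44):u[1]+36,u[0]-40:u[0]+25,::-1],(400,492),interpolation=cv2.INTER_CUBIC)); print(nm,u)
cv2.imwrite(f'pics/{sys.argv[1]}.png',np.hstack(ims))
print(o['ee_pos'],o['orientation'],o['ft_force'],o['opening'],o['joint_pos'])
E
python3 look.py a
python3 - <<'E'
from nt import *
show(PLACE-nx*.02+ny*.02+[0,0,.04],RN,8)
E
```

```text
top [344 234]
scene [180 248]
[ 0.48023737 -0.33991985  0.19757959] [ 3.13933582e+00 -9.89537671e-04 -1.27183792e-01] [-0.18468679 -0.25437947 -1.87360751] 0.028945392343695493 [ 0.47918447  0.79497437  0.16684454  1.50668298 -0.15621349  0.85108756
 -0.99818081]
travel [[-0.0001, -0.0, 0.0149], [-0.0001, -0.0, 0.0149], [-0.0001, -0.0, 0.0149], [-0.0001, -0.0, 0.0149], [-0.0001, -0.0, 0.0149], [-0.0001, -0.0, 0.0149], [-0.0001, -0.0, 0.0149], [-0.0001, -0.0, 0.0149]]
angular [0.0001, 0.0003, 0.0004] x 8 clock 13.55
```

View pics/a.png

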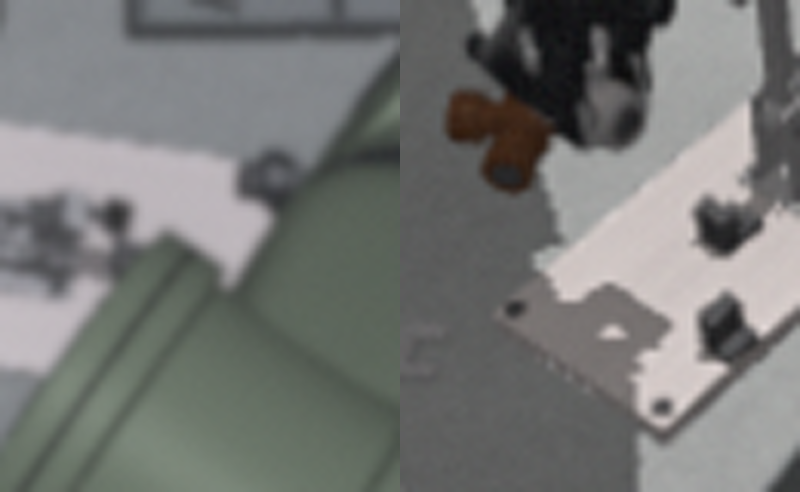

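The scene crop shows the elbow held level, its nut end at (612,115), over the plate. Stop B is at (725,325) and stop A at (725,225), both clear. Lowering it 20 mm short of both stops.

Emit:
arm_command(
  claw=[-0.6,-0.6,-0.6,-0.6,-0.6,-0.6,-0.6,-0.6],
  travel=[
    [0,0,0.02],
    [0,0,0.025],
    [0,0,0.025],
    [0,0,0.025],
    [0,0,0.025],
    [0,0,0.02],
    [0,0,0.005],
    [0,0,0],
  ],
  angular=[
    [0,0,0],
    [0,0,0],
    [0,0,0],
    [0,0,0],
    [0,0,0],
    [0,0,0],
    [0,0,0],
    [0,0,0],
  ],
)

```text
clock: 14.35
ee_pos: [0.4807, -0.3398, 0.0546]
orientation: [3.139, -0.002, -0.123]
ft_force: [-0.1, 0.2, -1.4]
opening: 0.0288
grasp_force: 79.3
```

Emit:
arm_command(
  claw=[-0.6,-0.6,-0.6,-0.6],
  travel=[
    [0,0,0.004],
    [0,0,0.003],
    [0,0,0.002],
    [0,0,0],
  ],
  angular=[
    [0,0,0],
    [0,0,0],
    [0,0,0],
    [0,0,0],
  ],
)

```text
clock: 14.75
ee_pos: [0.4807, -0.3399, 0.0455]
orientation: [3.139, -0.002, -0.124]
ft_force: [0.7, 0.1, -1.8]
opening: 0.0288
grasp_force: 79.3
```

Emit:
arm_command(
  claw=[-0.6,-0.6,-0.6,-0.6],
  travel=[
    [0,0,0.002],
    [0,0,0.002],
    [0,0,0.001],
    [0,0,0],
  ],
  angular=[
    [0,0,0],
    [0,0,0],
    [0,0,0],
    [0,0,0],
  ],
)

```text
clock: 15.15
ee_pos: [0.4806, -0.3399, 0.0403]
orientation: [3.139, -0.002, -0.124]
ft_force: [0.5, -0.9, -1.9]
opening: 0.0289
grasp_force: 79.3
```

Emit:
arm_command(
  claw=[-0.6,-0.6,-0.6],
  travel=[
    [0,0,0.001],
    [0,0,0.001],
    [0,0,0],
  ],
  angular=[
    [0,0,0],
    [0,0,0],
    [0,0,0],
  ],
)

```text
clock: 15.45
ee_pos: [0.4806, -0.3399, 0.0383]
orientation: [3.139, -0.002, -0.124]
ft_force: [0.3, -0.0, -2.7]
opening: 0.0287
grasp_force: 79.3
```

Emit:
arm_command(
  claw=[-0.6,-0.6,-0.6],
  travel=[
    [0,0,0.001],
    [0,0,0.0005],
    [0,0,0],
  ],
  angular=[
    [0,0,0],
    [0,0,0],
    [0,0,0],
  ],
)

```text
clock: 15.75
ee_pos: [0.4809, -0.34, 0.0376]
orientation: [3.139, -0.002, -0.124]
ft_force: [-1.4, 2.6, 11.0]
opening: 0.0288
grasp_force: 80.8
```

Emit:
arm_command(
  claw=[-0.6,-0.6,-0.6],
  travel=[
    [0,0,0.001],
    [0,0,0],
    [0,0,0],
  ],
  angular=[
    [0,0,0],
    [0,0,0],
    [0,0,0],
  ],
)

```text
clock: 16.05
ee_pos: [0.4809, -0.3401, 0.0374]
orientation: [3.139, -0.003, -0.124]
ft_force: [-5.3, 5.7, 26.8]
opening: 0.0291
grasp_force: 82.7
```

Emit:
arm_command(
  claw=[-0.6,-0.6,-0.6,-0.6,-0.6,-0.6,-0.6],
  travel=[
    [0,0,-0.0015],
    [0.004,-0.004,0],
    [0.003,-0.003,0],
    [0.003,-0.003,0],
    [0.002,-0.002,0],
    [0,0,0],
    [0,0,0],
  ],
  angular=[
    [0,0,0],
    [0,0,0],
    [0,0,0],
    [0,0,0],
    [0,0,0],
    [0,0,0],
    [0,0,0],
  ],
)

```text
clock: 16.75
ee_pos: [0.4946, -0.3294, 0.0376]
orientation: [3.139, -0.002, -0.123]
ft_force: [-1.7, -1.0, 6.5]
opening: 0.0287
grasp_force: 80.0
```

```bash
python3 look.py b
```

```text
top [344 234]
scene [180 248]
[ 0.49462173 -0.32936118  0.03761343] [ 3.13880702e+00 -2.37299665e-03 -1.23494656e-01] [-1.65125141 -1.03472575  6.47696747] 0.028722617923321987 [ 0.47623223  1.03738716  0.11629324  1.58676789 -0.19724591  0.5255599
 -0.98787749]
```

View pics/b.png

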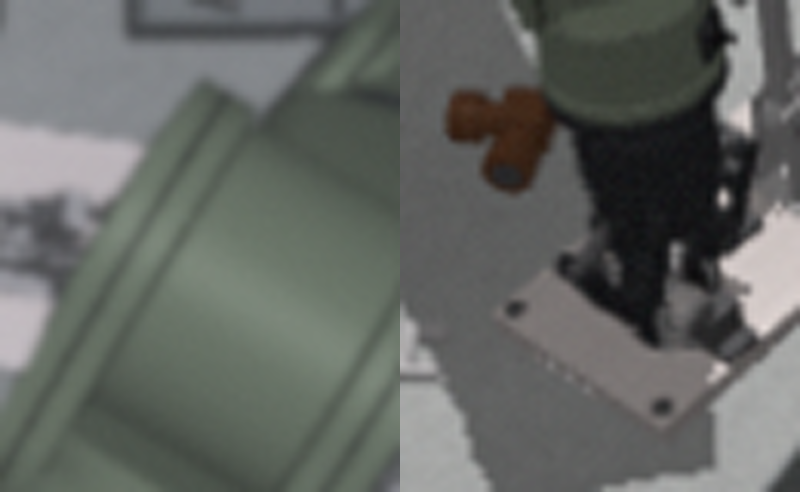

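The nut at (690,305) is just short of stop B at (725,330) and the fitting lies flat on the plate. I'll feel for stop B first, then stop A.

Emit:
arm_command(
  claw=[-0.6,-0.6,-0.6,-0.6],
  travel=[
    [0.002,0,0],
    [0.002,0,0],
    [0,0,0],
    [0,0,0],
  ],
  angular=[
    [0,0,0],
    [0,0,0],
    [0,0,0],
    [0,0,0],
  ],
)

```text
clock: 17.25
ee_pos: [0.4955, -0.3295, 0.0375]
orientation: [3.14, 0.004, -0.124]
ft_force: [-21.8, 5.4, 22.5]
opening: 0.0289
grasp_force: 82.3
```

Emit:
arm_command(
  claw=[-0.6,-0.6,-0.6,-0.6],
  travel=[
    [0,-0.002,0],
    [0,-0.002,0],
    [0,0,0],
    [0,0,0],
  ],
  angular=[
    [0,0,0],
    [0,0,0],
    [0,0,0],
    [0,0,0],
  ],
)

```text
clock: 17.65
ee_pos: [0.4956, -0.3284, 0.0376]
orientation: [3.136, 0.003, -0.126]
ft_force: [-20.4, -11.8, 13.2]
opening: 0.0292
grasp_force: 81.2
```

Emit:
arm_command(
  claw=[-0.6,-0.6,-0.6,-0.6,-0.6],
  travel=[
    [-0.003,0.003,-0.0005],
    [-0.001,0,0],
    [0,0,0],
    [0,0,0],
    [0,0,0],
  ],
  angular=[
    [0,0,0],
    [0,0,0],
    [0,0,0],
    [0,0,0],
    [0,0,0],
  ],
)

```text
clock: 18.15
ee_pos: [0.4945, -0.3281, 0.0378]
orientation: [3.139, -0.002, -0.123]
ft_force: [0.4, 0.1, -0.9]
opening: 0.0289
grasp_force: 79.5
```

Emit:
arm_command(
  claw=[-0.6,-0.6,-0.6,-0.6,-0.6],
  travel=[
    [0,-0.002,0],
    [0,-0.002,0],
    [0,0,0],
    [0,0,0],
    [0,0,0],
  ],
  angular=[
    [0,0,0],
    [0,0,0],
    [0,0,0],
    [0,0,0],
    [0,0,0],
  ],
)

```text
clock: 18.65
ee_pos: [0.4947, -0.3245, 0.0379]
orientation: [3.139, -0.002, -0.124]
ft_force: [0.3, 0.3, -1.2]
opening: 0.0291
grasp_force: 79.5
```

Emit:
arm_command(
  claw=[-0.6,-0.6,-0.6,-0.6],
  travel=[
    [0,-0.001,0],
    [0,-0.001,0],
    [0,0,0],
    [0,0,0],
  ],
  angular=[
    [0,0,0],
    [0,0,0],
    [0,0,0],
    [0,0,0],
  ],
)

```text
clock: 19.05
ee_pos: [0.4949, -0.3225, 0.0379]
orientation: [3.139, -0.002, -0.124]
ft_force: [-1.6, 0.3, -1.2]
opening: 0.0289
grasp_force: 79.5
```

Emit:
arm_command(
  claw=[-0.6,-0.6,-0.6,-0.6],
  travel=[
    [0,-0.001,0],
    [0,-0.001,0],
    [0,0,0],
    [0,0,0],
  ],
  angular=[
    [0,0,0],
    [0,0,0],
    [0,0,0],
    [0,0,0],
  ],
)

```text
clock: 19.45
ee_pos: [0.4952, -0.3205, 0.0379]
orientation: [3.139, -0.002, -0.124]
ft_force: [0.4, 0.5, -1.0]
opening: 0.0292
grasp_force: 79.5
```

Emit:
arm_command(
  claw=[-0.6,-0.6,-0.6,-0.6],
  travel=[
    [0,-0.001,0],
    [0,-0.001,0],
    [0,0,0],
    [0,0,0],
  ],
  angular=[
    [0,0,0],
    [0,0,0],
    [0,0,0],
    [0,0,0],
  ],
)

```text
clock: 19.85
ee_pos: [0.4954, -0.3202, 0.0382]
orientation: [3.136, -0.003, -0.125]
ft_force: [-0.2, -10.0, -1.6]
opening: 0.0291
grasp_force: 79.5
```

Emit:
arm_command(
  claw=[-0.6,-0.6,-0.6,-0.6],
  travel=[
    [0,-0.001,0],
    [0,-0.001,0],
    [0,0,0],
    [0,0,0],
  ],
  angular=[
    [0,0,0],
    [0,0,0],
    [0,0,0],
    [0,0,0],
  ],
)

```text
clock: 20.25
ee_pos: [0.4955, -0.32, 0.0384]
orientation: [3.134, -0.004, -0.125]
ft_force: [-0.8, -19.7, -3.3]
opening: 0.0292
grasp_force: 79.5
```

Emit:
arm_command(
  claw=[-0.6,-0.6,-0.6,-0.6],
  travel=[
    [0,0.003,0],
    [0.001,0,0],
    [0,0,0],
    [0,0,0],
  ],
  angular=[
    [0,0,0],
    [0,0,0],
    [0,0,0],
    [0,0,0],
  ],
)

```text
clock: 20.65
ee_pos: [0.4959, -0.3203, 0.0379]
orientation: [3.138, -0.001, -0.124]
ft_force: [-3.0, -6.4, 0.1]
opening: 0.0288
grasp_force: 80.0
```

Emit:
arm_command(
  claw=[-0.6,-0.6,-0.6],
  travel=[
    [0.001,0,0],
    [0,0,0],
    [0,0,0],
  ],
  angular=[
    [0,0,0],
    [0,0,0],
    [0,0,0],
  ],
)

```text
clock: 20.95
ee_pos: [0.4963, -0.3203, 0.0379]
orientation: [3.138, -0.0, -0.124]
ft_force: [-7.1, -5.8, 1.5]
opening: 0.0288
grasp_force: 80.3
```

Emit:
arm_command(
  claw=[-0.6,-0.6,-0.6],
  travel=[
    [0,0,0.0005],
    [0,0,0],
    [0,0,0],
  ],
  angular=[
    [0,0,0],
    [0,0,0],
    [0,0,0],
  ],
  squeeze=40,
)

```text
clock: 21.25
ee_pos: [0.4963, -0.3204, 0.0376]
orientation: [3.138, -0.0, -0.124]
ft_force: [-7.9, -4.1, 7.4]
opening: 0.029
grasp_force: 81.1
```

Emit:
arm_command(
  claw=[-0.3,-0.2,-0.1,0,0.1,0.2],
  travel=[
    [0,0,0],
    [0,0,0],
    [0,0,0],
    [0,0,0],
    [0,0,0],
    [0,0,0],
  ],
  angular=[
    [0,0,0],
    [0,0,0],
    [0,0,0],
    [0,0,0],
    [0,0,0],
    [0,0,0],
  ],
  squeeze=20,
)

```text
clock: 21.85
ee_pos: [0.4974, -0.3198, 0.0374]
orientation: [3.139, -0.002, -0.124]
ft_force: [0.2, 0.5, 0.4]
opening: 0.0513
grasp_force: 0.0
```

Emit:
arm_command(
  claw=[0.2,0.2,0.2,0.2,0.2,0.2,0.2,0.2],
  travel=[
    [0,0,-0.005],
    [0,0,-0.01],
    [0,0,-0.02],
    [0,0,-0.03],
    [0,0,-0.04],
    [0,0,-0.045],
    [0,0,-0.045],
    [0,0,-0.045],
  ],
  angular=[
    [0,0,0],
    [0,0,0],
    [0,0,0],
    [0,0,0],
    [0,0,0],
    [0,0,0],
    [0,0,0],
    [0,0,0],
  ],
)

```text
clock: 22.65
ee_pos: [0.4965, -0.319, 0.2804]
orientation: [3.139, -0.003, -0.124]
ft_force: [-0.0, -0.1, 0.6]
opening: 0.051
grasp_force: 0.0
```

Emit:
arm_command(
  claw=[0.2,0.2,0.2,0.2,0.2,0.2,0.2,0.2],
  travel=[
    [-0.02,-0.01,-0.03],
    [-0.04,-0.02,-0.01],
    [-0.045,-0.02,0],
    [-0.045,-0.02,0],
    [-0.04,-0.02,0],
    [-0.02,-0.02,0],
    [0,-0.02,0],
    [0,0,0],
  ],
  angular=[
    [0,0,0],
    [0,0,0],
    [0,0,0],
    [0,0,0],
    [0,0,0],
    [0,0,0],
    [0,0,0],
    [0,0,0],
  ],
)

```text
clock: 23.45
ee_pos: [0.3044, -0.1625, 0.3176]
orientation: [3.14, -0.003, -0.122]
ft_force: [0.1, -0.6, 0.0]
opening: 0.0512
grasp_force: 0.0
```

```bash
python3 look.py c
```

```text
top [344 234]
scene [180 248]
[ 0.30438267 -0.16246271  0.31757058] [ 3.13969198 -0.00329063 -0.12175992] [ 0.13950753 -0.62559172  0.04804817] 0.051197490167706854 [ 0.23358768  0.27442896  0.22397595  2.09513926 -0.08492625  0.77662305
 -1.18268941]
```

View pics/c.png

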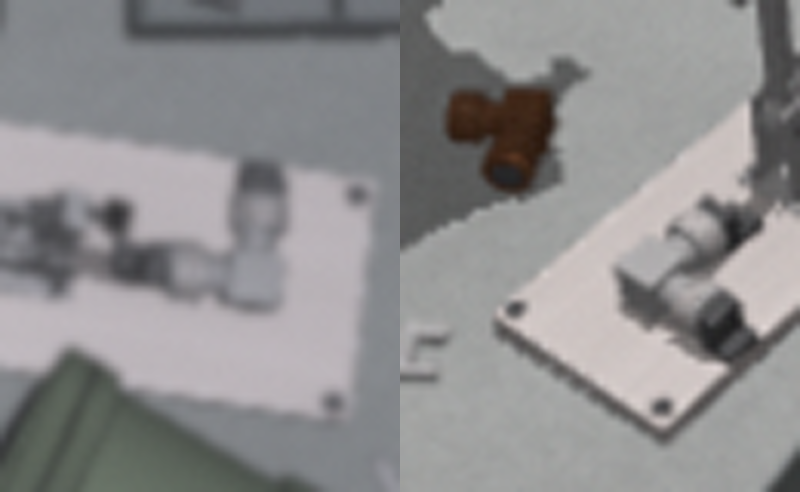

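The crop shows the elbow flat, with its x-leg end on stop B at (258,170) and y-leg end on stop A at (135,265). Next: check its yaw and position, and locate the clamp grip.

Run:
```python
from nt import *
f=np.load('c_top.npz'); C=cloud('top',f['d']); q=C-nest; l=np.stack([q@nx,q@ny,C[:,:,2]],-1)
k=(f['d']>0)&(l[:,:,2]>.034)&(l[:,:,2]<.056)&(l[:,:,0]>-.045)&(l[:,:,0]<.042)&(l[:,:,1]>-.047)&(l[:,:,1]<.05)
r=cv2.minAreaRect(l[k][:,:2].astype(np.float32)); print('elbow rect',r,k.sum(),cv2.boxPoints(r).round(4).tolist(),np.percentile(l[k][:,2],[50,95]))
for nm in('top','scene'):
    f=np.load(f'c_{nm}.npz'); p=f['p'].astype(int); C=cloud(nm,f['d']); q=C-nest; l=np.stack([q@nx,q@ny,C[:,:,2]],-1)
    k=(f['d']>0)&(l[:,:,0]>.155)&(l[:,:,0]<.27)&(np.abs(l[:,:,1])<.04)&(l[:,:,2]>.09)&(l[:,:,2]<.2)&(p.max(2)<75)
    P=l[k]; m=P.mean(0); u,s,v=np.linalg.svd(P-m); d=v[0]*np.sign(v[0,2]); t=(P-m)@d
    print(nm,len(P),'mean',m.round(4),'dir',d.round(3),'ang',np.arctan2(d[0],d[2]),'ext',t.min(),t.max(),'far end',(m+d*t.max()).round(4),'y',np.percentile(P[:,1],[5,50,95]).round(4))
```

```text
elbow rect ((0.014405552297830582, -0.014563165605068207), (0.05517955124378204, 0.0629681646823883), 1.0597913265228271) 219 [[-0.013799999840557575, 0.01640000008046627], [-0.012600000016391277, -0.04659999907016754], [0.04259999841451645, -0.045499999076128006], [0.0414000004529953, 0.017400000244379044]] [0.0444962  0.05147361]
top 95 mean [0.2016 0.0028 0.1324] dir [ 0.876 -0.022  0.481] ang 1.0687398730450546 ext -0.03990186772089795 0.03967211581948183 far end [0.2363 0.0019 0.1515] y [-0.0032  0.003   0.0086]
scene 98 mean [ 0.1969 -0.0042  0.1264] dir [ 0.872 -0.001  0.49 ] ang 1.0591748687096907 ext -0.03749570246644757 0.04140170664806912 far end [ 0.233  -0.0042  0.1467] y [-0.0106 -0.0049  0.005 ]
```

Elbow yaw is within about 1° of the plate, and its body sits on the estimated nest within about 2 mm. The clamp handle angle is about 1.06 rad, with y near 0, which matches the given geometry. I'll grasp the grip across the nest's y.

```bash
cat > cl.py <<'E'
from nt import *
RC=down(ps)
def grip(a,r=.105): return nest+nx*(.122+r*np.sin(a))-ny*.001+[0,0,-.031+.08+r*np.cos(a)-.002]
E
python3 - <<'E'
from cl import *
print(grip(1.06),grip(0)); show(grip(1.06)+[0,0,.13],RC,12)
E
```

```text
[ 0.49750207 -0.10631049  0.12933157] [ 0.48570473 -0.19714491  0.183     ]
travel [[0.0153, -0.0068, 0.0049], [0.0161, -0.0047, 0.0049], [0.0166, -0.0026, 0.0049], [0.0168, -0.0004, 0.0049], [0.0167, 0.0018, 0.0049], [0.0163, 0.0039, 0.0049], [0.0157, 0.006, 0.0049], [0.0147, 0.008, 0.0048], [0.0136, 0.0099, 0.0048], [0.0122, 0.0115, 0.0048], [0.0106, 0.013, 0.0048], [0.0088, 0.0143, 0.0048]]
angular [0.0004, -0.0, -0.1304] x 12 clock 23.55
```

Emit:
arm_command(
  claw=[0.1,0.1,0.1,0.1,0.1,0.1,0.1,0.1],
  travel=[
    [0.015,-0.007,0],
    [0.016,-0.005,0],
    [0.017,-0.003,0],
    [0.017,0,0],
    [0.017,0.002,0.005],
    [0.016,0.004,0.005],
    [0.016,0.006,0.005],
    [0.015,0.008,0.005],
  ],
  angular=[
    [0,0,-0.13],
    [0,0,-0.13],
    [0,0,-0.13],
    [0,0,-0.13],
    [0,0,-0.13],
    [0,0,-0.13],
    [0,0,-0.13],
    [0,0,-0.13],
  ],
)

```text
clock: 24.35
ee_pos: [0.4347, -0.1257, 0.2966]
orientation: [3.139, 0.001, 0.92]
ft_force: [1.1, -0.9, 0.4]
opening: 0.0468
grasp_force: 0.0
```

Emit:
arm_command(
  claw=[0.1,0.1,0.1,0.1,0.1],
  travel=[
    [0.014,0.01,0.01],
    [0.012,0.012,0.01],
    [0.011,0.013,0.01],
    [0.009,0.014,0.01],
    [0,0,0],
  ],
  angular=[
    [0,0,-0.13],
    [0,0,-0.13],
    [0,0,-0.13],
    [0,0,-0.13],
    [0,0,0],
  ],
)

```text
clock: 24.85
ee_pos: [0.4999, -0.1058, 0.2555]
orientation: [3.141, 0.002, 1.44]
ft_force: [-0.5, -1.1, -0.4]
opening: 0.047
grasp_force: 0.0
```

Run:
```python
from cl import *
o=ctrl.get_obs();print(o['ee_pos'],o['orientation'],o['joint_pos']); show(grip(1.06),RC,1)
```

```text
[ 0.49992639 -0.10581775  0.2554814 ] [3.14120080e+00 1.84267271e-03 1.43995653e+00] [ 0.27317859  0.60662775 -0.22760035  1.70102378  0.17404474  0.85336066
 -0.16074585]
travel [[-0.0006, -0.0024, 0.1262]]
angular [0.0004, 0.0018, -0.0017] x 1 clock 24.85
```

Emit:
arm_command(
  claw=[0.1,0.1,0.1,0.1,0.1,0.1,0.1],
  travel=[
    [0,-0.002,0.02],
    [0,0,0.025],
    [0,0,0.025],
    [0,0,0.025],
    [0,0,0.02],
    [0,0,0.01],
    [0,0,0],
  ],
  angular=[
    [0,0,0],
    [0,0,0],
    [0,0,0],
    [0,0,0],
    [0,0,0],
    [0,0,0],
    [0,0,0],
  ],
)

```text
clock: 25.55
ee_pos: [0.4968, -0.1062, 0.1313]
orientation: [3.141, 0.003, 1.434]
ft_force: [0.0, 0.2, 0.3]
opening: 0.0472
grasp_force: 0.0
```

Emit:
arm_command(
  claw=[-0.1,-0.3,-0.5,-0.7,-0.8,-0.8,-0.8],
  travel=[
    [0,0,0],
    [0,0,0],
    [0,0,0],
    [0,0,0],
    [0,0,0],
    [0,0,0],
    [0,0,0],
  ],
  angular=[
    [0,0,0],
    [0,0,0],
    [0,0,0],
    [0,0,0],
    [0,0,0],
    [0,0,0],
    [0,0,0],
  ],
  squeeze=35,
)

```text
clock: 26.25
ee_pos: [0.495, -0.105, 0.1319]
orientation: [-3.138, 0.002, 1.436]
ft_force: [-14.7, 6.5, 5.7]
opening: 0.017
grasp_force: 34.2
```

Run:
```python
from cl import *
o=ctrl.get_obs();p=o['ee_pos']; q=p-nest; x,z=q@nx,p[2]+.002; print('nest x,y,z',x,q@ny,z,'a',np.arctan2(x-.122,z-.08),'r',np.hypot(x-.122,z-.08),o['opening'])
a0=np.arctan2(x-.122,z-.08); r=np.hypot(x-.122,z-.08); A=np.linspace(a0,0,17); off=p-grip(a0,r)
R0=R.from_euler('xyz',o['orientation']); print([np.round(R0.inv().apply(grip(A[i+1],r)-grip(A[i],r)),4).tolist() for i in range(16)])
```

```text
nest x,y,z 0.21458464232989297 0.0016413891472752988 0.13394847157362805 a 1.0431993814618683 r 0.10715574450529827 0.0169895351697474
[[-0.0037, 0.0, -0.0059], [-0.0041, 0.0, -0.0057], [-0.0045, 0.0, -0.0054], [-0.0048, 0.0, -0.0051], [-0.0051, 0.0, -0.0047], [-0.0054, 0.0, -0.0044], [-0.0057, 0.0, -0.004], [-0.0059, 0.0, -0.0037], [-0.0062, 0.0, -0.0033], [-0.0064, 0.0, -0.0029], [-0.0065, 0.0, -0.0024], [-0.0067, 0.0, -0.002], [-0.0068, 0.0, -0.0016], [-0.0069, 0.0, -0.0011], [-0.007, 0.0, -0.0007], [-0.007, 0.0, -0.0002]]
```

Emit:
arm_command(
  claw=[-0.8,-0.8,-0.8,-0.8,-0.8,-0.8,-0.8],
  travel=[
    [0,-0.0015,0],
    [-0.004,0,-0.006],
    [-0.004,0,-0.006],
    [-0.0045,0,-0.0055],
    [-0.005,0,-0.005],
    [0,0,0],
    [0,0,0],
  ],
  angular=[
    [0,0,0],
    [0,0,0],
    [0,0,0],
    [0,0,0],
    [0,0,0],
    [0,0,0],
    [0,0,0],
  ],
)

```text
clock: 26.95
ee_pos: [0.4925, -0.123, 0.1548]
orientation: [3.141, 0.003, 1.435]
ft_force: [-6.6, 0.8, -0.8]
opening: 0.0167
grasp_force: 34.8
```

```bash
cat > arc.py <<'E'
from cl import *
import sys
o=ctrl.get_obs();p=o['ee_pos']; q=p-nest; x,z=q@nx,p[2]+.002; a0=np.arctan2(x-.122,z-.08); r=np.hypot(x-.122,z-.08); print('y',q@ny,'a',a0,'r',r,o['ft_force'])
k=int(sys.argv[1]); A=np.linspace(a0,float(sys.argv[2]),k+1); R0=R.from_euler('xyz',o['orientation']); print([np.round(R0.inv().apply(grip(A[i+1],r)-grip(A[i],r)),4).tolist() for i in range(k)])
E
python3 arc.py 8 0.1
```

```text
y 0.0017827354234363896 a 0.7690423690162953 r 0.10692127295003433 [-6.63007343  0.82396264 -0.84915805]
[[-0.0067, 0.0, -0.0059], [-0.0072, 0.0, -0.0053], [-0.0076, 0.0, -0.0047], [-0.008, 0.0001, -0.0041], [-0.0083, 0.0001, -0.0034], [-0.0085, 0.0001, -0.0027], [-0.0087, 0.0001, -0.002], [-0.0089, 0.0001, -0.0012]]
```

Emit:
arm_command(
  claw=[-0.8,-0.8,-0.8,-0.8,-0.8,-0.8,-0.8,-0.8],
  travel=[
    [-0.007,-0.0005,-0.006],
    [-0.007,0,-0.005],
    [-0.0075,0,-0.005],
    [-0.008,0,-0.004],
    [-0.008,0,-0.0035],
    [-0.0085,0,-0.003],
    [0,0,0],
    [0,0,0],
  ],
  angular=[
    [0,0,0],
    [0,0,0],
    [0,0,0],
    [0,0,0],
    [0,0,0],
    [0,0,0],
    [0,0,0],
    [0,0,0],
  ],
)

```text
clock: 27.75
ee_pos: [0.4865, -0.1688, 0.1811]
orientation: [3.14, 0.003, 1.435]
ft_force: [-5.4, -2.1, -1.3]
opening: 0.016
grasp_force: 34.5
```

```bash
python3 arc.py 4 0
```

```text
y 0.0018401156624159897 a 0.26723311768581837 r 0.10692962724734581 [-5.43885212 -2.12241712 -1.28518575]
[[-0.007, 0.0, -0.0016], [-0.007, 0.0, -0.0012], [-0.0071, 0.0, -0.0007], [-0.0071, 0.0, -0.0002]]
```

Emit:
arm_command(
  claw=[-0.8,-0.8,-0.8,-0.8,-0.8,-0.8],
  travel=[
    [-0.006,0,-0.0015],
    [-0.006,0,-0.001],
    [-0.006,0,-0.001],
    [-0.005,0,-0.0005],
    [0,0,0],
    [0,0,0],
  ],
  angular=[
    [0,0,0],
    [0,0,0],
    [0,0,0],
    [0,0,0],
    [0,0,0],
    [0,0,0],
  ],
)

```text
clock: 28.35
ee_pos: [0.4838, -0.1914, 0.1852]
orientation: [3.139, 0.003, 1.436]
ft_force: [-1.3, -4.0, -1.7]
opening: 0.0084
grasp_force: 1.9
```

Emit:
arm_command(
  claw=[-0.8,-0.8,-0.8,-0.8,-0.8],
  travel=[
    [-0.002,0,0],
    [-0.0015,0,0],
    [-0.001,0,0],
    [0,0,0],
    [0,0,0],
  ],
  angular=[
    [0,0,0],
    [0,0,0],
    [0,0,0],
    [0,0,0],
    [0,0,0],
  ],
)

```text
clock: 28.85
ee_pos: [0.4831, -0.1953, 0.1851]
orientation: [3.14, 0.002, 1.436]
ft_force: [-0.5, 0.9, -0.9]
opening: 0.0084
grasp_force: 0.0
```

```bash
python3 arc.py 2 0
```

```text
y 0.0018627316275289013 a 0.01409497647920091 r 0.10709645544133824 [-0.54825536  0.87601937 -0.91753151]
[[-0.0008, 0.0, -0.0], [-0.0008, 0.0, -0.0]]
```

The opening fell to 8 mm, so the fingers slipped off the grip. I'll look.

Run:
```python
from cl import *
ims=[]
for nm in('scene','top'):
    p,d=snap(nm); np.savez(f'd_{nm}.npz',p=p,d=d); u=proj(nm,[nest+nx*.12+[0,0,.09]])[0].astype(int)
    ims.append(cv2.resize(p[u[1]-40:u[1]+40,u[0]-32:u[0]+32,::-1],(400,500),interpolation=cv2.INTER_CUBIC))
    C=cloud(nm,d); q=C-nest; l=np.stack([q@nx,q@ny,C[:,:,2]],-1)
cv2.imwrite('pics/d.png',np.hstack(ims))
```

```text
(no output)
```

View pics/d.png

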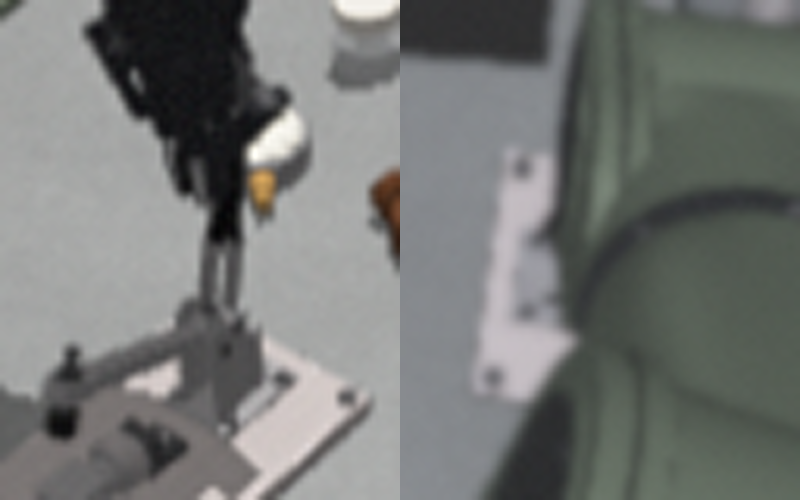

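The scene crop shows the handle nearly upright but still leaning, and the clamp arm's tip at (65,410) just above the fitting. I'll shut the fingers, go over to the outer side, and push it the last bit.

Emit:
arm_command(
  claw=[-0.8,-0.8,-0.8,-0.8,-1,-1,-1,-1],
  travel=[
    [0,0,-0.01],
    [0,0,-0.02],
    [0,0,-0.03],
    [0,0,-0.02],
    [0.02,-0.001,0],
    [0.03,-0.001,0],
    [0.025,0,0],
    [0,0,0],
  ],
  angular=[
    [0,0,0],
    [0,0,0],
    [0,0,0],
    [0,0,0],
    [0,0,0],
    [0,0,0],
    [0,0,0],
    [0,0,0],
  ],
)

```text
clock: 29.75
ee_pos: [0.4915, -0.1173, 0.2658]
orientation: [3.139, 0.001, 1.44]
ft_force: [-0.1, -1.3, -0.5]
opening: 0.0002
grasp_force: 0.0
```

Emit:
arm_command(
  claw=[-1,-1,-1,-1,-1],
  travel=[
    [0,0,0.02],
    [0,0,0.03],
    [0,0,0.02],
    [0,0,0],
    [0,0,0],
  ],
  angular=[
    [0,0,0],
    [0,0,0],
    [0,0,0],
    [0,0,0],
    [0,0,0],
  ],
)

```text
clock: 30.25
ee_pos: [0.4912, -0.121, 0.1958]
orientation: [3.139, 0.003, 1.436]
ft_force: [-0.7, 0.4, 0.1]
opening: -0.0
grasp_force: 0.0
```

Run:
```python
from cl import *
o=ctrl.get_obs(); q=o['ee_pos']-nest; print(q@nx,q@ny,o['ee_pos'][2],o['ft_force'])
for nm in('scene','top'):
    p,d=snap(nm); C=cloud(nm,d); Q=C-nest; l=np.stack([Q@nx,Q@ny,C[:,:,2]],-1)
    k=(d>0)&(l[:,:,0]>.10)&(l[:,:,0]<.165)&(np.abs(l[:,:,1])<.03)&(l[:,:,2]>.135)&(l[:,:,2]<.225)&(p.max(2)<75)
    P=l[k]; print(nm,len(P))
    if len(P)>8:
        for z in np.arange(.14,.22,.012):
            s=P[np.abs(P[:,2]-z)<.006]; 
            if len(s): print(round(z,3),len(s),s[:,:2].min(0).round(3),s[:,:2].max(0).round(3))
```

```text
0.19819592423918178 0.003311513471895223 0.19575922440665675 [-0.68286136  0.39938833  0.12988263]
scene 91
0.14 12 [ 0.126 -0.009] [0.136 0.001]
0.152 13 [ 0.131 -0.013] [0.142 0.001]
0.164 15 [ 0.132 -0.012] [0.142 0.001]
0.176 17 [ 0.135 -0.011] [0.146 0.004]
0.188 13 [ 0.137 -0.012] [0.149 0.003]
0.2 18 [ 0.141 -0.012] [0.157 0.003]
0.212 3 [ 0.145 -0.008] [0.149 0.004]
top 0
```

Emit:
arm_command(
  claw=[-1,-1,-1,-1,-1,-1,-1],
  travel=[
    [-0.01,0.003,0],
    [-0.012,0,0],
    [-0.01,0,0],
    [-0.006,0,0],
    [-0.006,0,0],
    [-0.004,0,0],
    [0,0,0],
  ],
  angular=[
    [0,0,0],
    [0,0,0],
    [0,0,0],
    [0,0,0],
    [0,0,0],
    [0,0,0],
    [0,0,0],
  ],
)

```text
clock: 31.05
ee_pos: [0.4874, -0.1693, 0.1949]
orientation: [3.14, 0.003, 1.436]
ft_force: [-0.2, -0.5, 0.2]
opening: -0.0
grasp_force: 0.0
```

Emit:
arm_command(
  claw=[-1,-1,-1,-1],
  travel=[
    [-0.002,0,0],
    [-0.002,0,0],
    [-0.002,0,0],
    [0,0,0],
  ],
  angular=[
    [0,0,0],
    [0,0,0],
    [0,0,0],
    [0,0,0],
  ],
)

```text
clock: 31.45
ee_pos: [0.4867, -0.1749, 0.195]
orientation: [3.14, 0.003, 1.436]
ft_force: [-0.6, 0.3, 0.2]
opening: 0.0001
grasp_force: 0.0
```

Emit:
arm_command(
  claw=[-1,-1,-1,-1],
  travel=[
    [-0.002,0,0],
    [-0.002,0,0],
    [0,0,0],
    [0,0,0],
  ],
  angular=[
    [0,0,0],
    [0,0,0],
    [0,0,0],
    [0,0,0],
  ],
)

```text
clock: 31.85
ee_pos: [0.4866, -0.1764, 0.195]
orientation: [3.14, -0.001, 1.438]
ft_force: [-0.6, 16.6, 4.0]
opening: 0.0001
grasp_force: 8.2
```

```bash
cat > hd.py <<'E'
from cl import *
o=ctrl.get_obs(); q=o['ee_pos']-nest; print('tcp',q@nx,q@ny,o['ee_pos'][2],o['ft_force'])
p,d=snap('scene'); np.savez('e.npz',p=p,d=d); C=cloud('scene',d); Q=C-nest; l=np.stack([Q@nx,Q@ny,C[:,:,2]],-1)
k=(d>0)&(l[:,:,0]>.09)&(l[:,:,0]<.165)&(np.abs(l[:,:,1])<.03)&(l[:,:,2]>.135)&(l[:,:,2]<.225)&(p.max(2)<75)
P=l[k]
for z in np.arange(.14,.22,.012):
    s=P[np.abs(P[:,2]-z)<.006]
    if len(s): print(round(z,3),len(s),s[:,:2].min(0).round(3),s[:,:2].max(0).round(3))
u=proj('scene',[nest+nx*.08+[0,0,.08]])[0].astype(int); cv2.imwrite('pics/e.png',cv2.resize(p[u[1]-50:u[1]+50,u[0]-50:u[0]+50,::-1],(600,600),interpolation=cv2.INTER_CUBIC))
E
python3 hd.py
```

```text
tcp 0.14268240811119529 0.0008219674305454388 0.1950313574778888 [-0.55867825 16.58763987  4.00958074]
0.14 12 [ 0.111 -0.01 ] [0.127 0.005]
0.152 16 [ 0.112 -0.013] [0.123 0.003]
0.164 12 [ 0.114 -0.01 ] [0.124 0.002]
0.176 12 [ 0.113 -0.013] [ 0.129 -0.002]
0.188 22 [ 0.112 -0.015] [0.141 0.001]
0.2 28 [ 0.111 -0.018] [0.143 0.01 ]
0.212 27 [ 0.114 -0.016] [0.139 0.005]
```

Emit:
arm_command(
  claw=[-1,-1,-1,-1],
  travel=[
    [-0.001,0,0],
    [0,0,0],
    [0,0,0],
    [0,0,0],
  ],
  angular=[
    [0,0,0],
    [0,0,0],
    [0,0,0],
    [0,0,0],
  ],
)

```text
clock: 32.3
ee_pos: [0.4865, -0.1765, 0.195]
orientation: [3.14, -0.002, 1.439]
ft_force: [0.8, 22.2, 4.0]
opening: -0.0002
grasp_force: 10.9
```

The handle is hard against its end stop: 22 N, with only 0.1 mm of movement. I'll back off and check.

Emit:
arm_command(
  claw=[-1,-1,-1,-1,-1,-1,-1,-1],
  travel=[
    [0.01,0,0],
    [0.02,0,0],
    [0.03,0,0],
    [0.03,0,-0.03],
    [0.02,0,-0.045],
    [0,0,-0.045],
    [0,0,-0.03],
    [0,0,0],
  ],
  angular=[
    [0,0,0],
    [0,0,0],
    [0,0,0],
    [0,0,0],
    [0,0,0],
    [0,0,0],
    [0,0,0],
    [0,0,0],
  ],
)

```text
clock: 33.1
ee_pos: [0.5015, -0.0702, 0.3482]
orientation: [3.134, 0.003, 1.436]
ft_force: [0.3, 0.0, -0.4]
opening: 0.0002
grasp_force: 0.0
```

```bash
python3 hd.py
```

```text
tcp 0.24995853985429775 -0.00030945722360557553 0.3481970266168745 [ 0.31263948  0.04238823 -0.44749784]
0.14 12 [ 0.113 -0.014] [0.123 0.005]
0.152 13 [ 0.113 -0.011] [0.124 0.004]
0.164 14 [ 0.111 -0.01 ] [0.124 0.003]
0.176 12 [ 0.114 -0.01 ] [ 0.13  -0.002]
0.188 12 [ 0.112 -0.011] [0.124 0.002]
0.2 17 [ 0.111 -0.012] [0.13  0.005]
0.212 11 [ 0.116 -0.008] [0.126 0.005]
```

View pics/e.png

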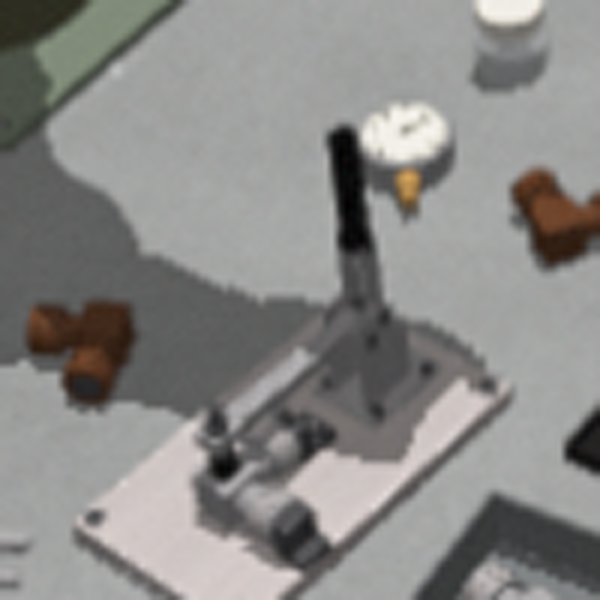

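The handle is upright at (345,190). The rubber tip at (222,460) presses on the elbow's body, and both legs end at their stops, at (320,430) and (300,540). Nothing else has moved and the gripper is clear.

```bash
python3 -c "
from bench import ticket; print(ticket.hand_in())"
```

```text
the job is handed in; nothing more can be done
None
```

The new elbow from the middle lower blue bin now lies flat in the fixture with a leg end at each stop, the clamp handle is fully upright with its rubber tip on the fitting, and the job is handed in at about 33 s (no verdict shown); the gripper slipped off the handle near the end of the swing, so I pushed it the last bit with closed fingers.

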